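# Put the tape measure away and shut the chest with the locked lid stay

### The arm

A 7-joint arm with a two-finger parallel gripper is mounted at the origin on a cart in front of the work surface, level with it; the furniture and walls round the work are solid. World frame = base frame: x ahead of the robot, y to its left, z up, the work surface at z = 0. Lengths are in mm, angles in rad, forces in N, time in s.
With the tool pointing down it reaches from about 350 to 900 mm from the base axis. Payload 7.2 kg.
Tool frame: the origin (TCP) lies midway between the tips of the shut fingers; the grasp point (between the pads) lies 19 mm behind it; z points along the fingers, y is the direction in which the jaws open and shut (so a half turn about z gives the same grasp; the last joint's range is limited). The gripper opens to 85 mm and grips with 20 to 120 N. Pads are 22 mm wide; open, the fingers measure 114 mm over their backs; the gripper's body (76 mm by 85 mm) begins 54 mm behind the grasp point. The pads swing forward as they close: fully open they stand 13 mm farther back than shut.
Start: joints at [-0.068, 0.411, -0.013, 1.596, 0.006, 1.134, -0.082], TCP at [625.004, -0.011, 209.097] pointing down, gripper open.
Joint ranges: [-2.95, 2.95], [-0.29, 1.99], [-1.47, 1.44], [0.14, 2.54], [-1.03, 4.17], [0.13, 1.85], [-2.86, 2.86]. Speed limits (rad/s): [2.39, 2.39, 3.01, 3.01, 3.14, 3.14, 3.14].

### API

Orientations are given as a unit quaternion [x, y, z, w].
In Python, from plant import * gives the robot as it stands.
- The arm moves only by the tool play_rows, never from a script. Its argument "motion" is a list of rows, each a list of 3 entries, a list of its own where there are three numbers: the shift along the tool's x, y, z in units of 30 mm (1.0 is 30 mm), then the turn, a rotation vector about the tool's x, y, z in degrees, then the finger opening in mm, from 0 to 85.4. In form: [[[x, y, z], [ax, ay, az], grip], ...]. A call has 1 to 10 rows; each row is the pose to reach, as a shift and turn from the pose commanded when the call began, along the tool's axes at that moment; what a row does not reach only later rows make up. A row lasts 1/12 s, in which the tool goes at most 41.7 mm and 7.16 degrees, less where a joint would pass 70% of its speed; a pose out of reach is approached as far as the arm can. A call with a gripper value outside its range is refused whole. The fingers move at their own pace and stop on an object; the grip force is fixed at half the most. Time passes only in rows, so rows that repeat a pose let the fingers close. It gives the time, the measured TCP pose, the force and the opening at its end, in the units of the state.
- read_state(): the state, without advancing time (a new reading comes with each control period).
- read_camera(name): name is "scene" or "side" or "wrist"; returns the picture (480x640x3 uint8, blue, green, red); there is no depth.
- camera_info(name): a dict with "K" (3x3 intrinsics, pixels), "world_from_camera" (4x4, takes a point from camera to world coordinates); the wrist camera has in their place "hand_eye" (4x4, takes a point from camera to tool coordinates, whose origin is the TCP and whose axes are the flange's). Camera axes: x right, y down, z forward; pixel columns grow to the right and rows downward; lengths in mm; the calibration is good to about 2 mm. A picture is of the moment at which its call begins: read the wrist's pose just before it. camera_info takes no time and is no camera call.
- close_job(): hands the job in, once; it reports no verdict.
Trained networks look in the newest picture that a camera, given by its name, has taken for a name from the list of things; names that differ only in an ending like _2 or _b are one class to them, and where a whole thing is asked for, a point or a joint stands for the part that bears it (a point fixed in the world has none). Each returns a list of dicts, best first, with "conf" (0 to 1); they miss things now and then, are a little off and sometimes report something else, mostly with a low value. They report only what shows in the picture. A call takes as long as a camera call.
- recognise(camera, label): "at" ([column, row] in pixels, amid what is visible of it).
- tip_of(camera, label): "at" ([column, row] in pixels: a listed point, or the origin of a listed thing).
The state is a dict: "time": time; "qpos": joint angles; "qvel": joint speeds; "tau": joint torques, N m; "position": TCP position; "ee_rot": TCP orientation; "wrist_force": force on the tool from outside, world axes, zero at the start; "ft_torque": the same for the moment, N m; "finger_gap": finger opening in mm.
Only numpy, scipy, OpenCV 4.12 (cv2) and the standard library are available. Lean on these libraries where they do the work, as an engineer would, in place of code of your own. Each camera call takes 0.05 s, during which the arm holds its last target.

### The job

Put the yellow tape measure in the empty left-hand bay of the open blue steel tool chest and let go of it. Then break the locked lid stay at its red knuckle, lower the lid gently without letting it drop, and press it down until the catch snaps and the lid is fully shut. Leave the other things on the bench where they are.

Things in the scene. Friction and masses are not known exactly. Their poses are not given: they have to be found in the camera images.
- chest: Open blue steel tool chest, fixed: 180 mm deep (x), 280 wide (y), rim 105 high, walls 4. Origin: centre of its underside; x points back to the hinge, y to its left, z up. Two partitions, top 64 mm above the bench, run front to back at y = -88 and +30 mm: a lane for the stay at the right, a middle bay with pliers and a wrench (fixed), the empty bay at the left. A spring catch sits inside the front wall at y = -25 mm.
- bay (a point): Centre of the floor of the empty left-hand bay, 6 mm above the bench; axes as the chest's. The bay is 106 mm wide (y) and 172 mm long (x); outer walls rise 99 mm and the partition on its right 58 mm above this floor. The open lid stands at the back, so keep the gripper near this point or in front of it.
- tape_center (a point): Centre of the yellow and black tape measure: a rounded block standing on its base, 58 mm high, 62 mm long, 36 mm thick, about 0.2 kg; this point is 29 mm above what it stands on. Its own z axis is level and runs through the 36 mm thickness: grip it along that axis, from above. A small hook sticks out at one end.
- knuckle (a point): Middle of the red knuckle boss of the lid stay: a cylinder 18 mm across, 26 mm long, along the chest's y, on the inner side of the stay by the right wall, 43 mm above the rim at first. Locked over centre toward the front; to break it push it back and down, along (0.62, 0, -0.78) in the chest's frame, from the front and above: straight after 7 mm, well broken after 25 to 30 mm, under 10 N.
- stay_knuckle (a joint): Fold of the stay's knuckle, rad: 0 locked against its stop, 0.17 straight, larger when broken, about 2.6 with the lid shut. The stay's two steel arms are 80 mm long; the lower one turns on the chest's wall 150 mm in front of the hinge line, 12 mm below the rim. The lid cannot come down until the stay is broken.
- lid (a joint): Lid angle, rad: 0 propped open (80 degrees above level), grows as it comes down, 1.396 fully shut. Stiff hinges: with the stay broken the lid stays up by itself while nearly upright (joint below about 0.2), lower down it falls unless held. Let down it rests on the spring catch at about 1.305, front edge 17 mm proud; about 8 to 10 N on the front edge snaps it shut, and it stays.
- handle (a point): Middle of the lid's dark bar handle, 12 mm thick, 98 mm long along the chest's y, in front of and above the lid's front edge on two posts. It moves on a circle of 223 mm radius about the hinge line: straight above that line at first, 220 mm in front and 36 mm above it when shut. Free for fingers in front of and behind it at all lid angles; it may turn between them.
- lid_hinge (a point): Middle of the lid's hinge line, which runs along the chest's y axis at the back of the rim (chest x = +90 mm, z = 105 mm). Axes as the chest's.
- lid_press (a point): Point on the outer (upper) face of the lid, in the middle of its width, 21 mm behind its front edge: the place to press down. With the lid shut it is 115 mm above the bench.
- yellow_driver: Yellow-handled screwdriver lying on the bench, 150 mm long, 24 mm thick; a bystander, leave it where it is. Origin at the centre of its underside.
- cup: Black and white mug, 80 mm across, 94 mm high; a bystander, leave it where it is. Origin at the centre of its underside.
- masking_roll: Roll of masking tape lying flat, 104 mm across, 25 mm high; a bystander, leave it where it is. Origin at the centre of its underside.
- big_spanner: Adjustable wrench lying flat, 205 mm long, 16 mm thick; a bystander, leave it where it is. Origin at the centre of its underside.
- tape_measure: The same tape measure as a whole, as tape_center; origin at one flat side, 30 mm above the base, z axis level through its thickness.

How it is judged:
By the outcome, as a careful person would: the job done as asked, in the order asked, and still so for the second after the job is handed in, with the robot touching nothing.
It also fails if it takes over 72 s, if anything falls off the work surface, if the arm or the gripper's body presses on something with over 40 N, if the wrist force passes 120 N, or if a joint passes its speed limit or range.

## Working session

There is one attempt and no reset: what is moved stays moved. The work goes in short steps, Python scripts to look and compute and a tool call to move; the robot and the scene stay as the last step left them, time stands still between calls to the robot, and variables do not carry over. Pictures are saved under pics/ and viewed, and the job is handed in when it is done.

Besides the shell and the picture viewer there is one more tool, called by a JSON object that holds its "op" and its "data". play_rows: Moves the arm, as the interface text tells. Its arguments: {"type":"object","properties":{"motion":{"type":"array"}},"required":["motion"]}

```bash
mkdir -p pics; ls
python3 - <<'E'
from plant import *
import cv2
print(read_state())
for n in ["scene","side","wrist"]:
    im=read_camera(n); cv2.imwrite(f"pics/{n}0.png",im)
    print(n,camera_info(n))
for n in ["scene","side"]:
    for l in ["tape_center","bay","knuckle","handle","lid_hinge","lid_press","chest"]:
        print(n,l,tip_of(n,l)[:2])
E
```

```text
pics
{'time': 0.0, 'qpos': array([-0.0682046 ,  0.41189327, -0.01269274,  1.59706476,  0.00560219,
        1.13429993, -0.08217174]), 'qvel': array([ 1.45120879e-03,  4.97551151e-04, -9.00532631e-04,  4.42090853e-04,
        2.12508585e-04,  1.35123331e-03, -5.20714668e-06]), 'tau': array([-1.18789325e-03, -6.00636005e+01,  6.81361444e-01, -2.99419034e+01,
        1.37590774e-02,  1.04116063e-02,  2.51732433e-05]), 'position': array([ 6.24457671e+02, -5.45671668e-02,  2.08248863e+02]), 'ee_rot': array([ 7.07092102e-01,  7.07120990e-01, -6.18859019e-04, -5.30107563e-04]), 'wrist_force': array([-0.54529024, -0.84302289,  0.06107599]), 'ft_torque': array([-0.00849666, -0.02233824, -0.00842043]), 'finger_gap': 85.73612214494334}
scene {'K': array([[606.60030263,   0.        , 317.51128218],
       [  0.        , 606.60030263, 232.12035875],
       [  0.        ,   0.        ,   1.        ]]), 'world_from_camera': array([[-4.47759704e-01, -6.82827656e-01,  5.77284713e-01,
        -5.49941815e+02],
       [-8.94008796e-01,  3.53511591e-01, -2.75277727e-01,
         4.74409821e+02],
       
[... 1364 characters left out ...]
': 0.66}]
scene handle [{'at': [320.6, 162.0], 'conf': 0.85}]
scene lid_hinge [{'at': [322.0, 211.2], 'conf': 0.56}]
scene lid_press [{'at': [326.3, 185.9], 'conf': 0.93}, {'at': [318.4, 163.8], 'conf': 0.35}]
scene chest [{'at': [336.4, 248.2], 'conf': 0.73}]
side tape_center [{'at': [263.8, 181.7], 'conf': 0.67}]
side bay [{'at': [338.4, 264.0], 'conf': 0.97}, {'at': [381.9, 215.8], 'conf': 0.39}]
side knuckle [{'at': [398.3, 282.4], 'conf': 0.43}, {'at': [277.0, 151.0], 'conf': 0.27}]
side handle [{'at': [391.4, 196.2], 'conf': 0.75}]
side lid_hinge [{'at': [383.1, 245.8], 'conf': 0.72}]
side lid_press [{'at': [383.3, 218.8], 'conf': 0.9}]
side chest [{'at': [359.0, 279.0], 'conf': 0.57}]
```

View pics/scene0.png

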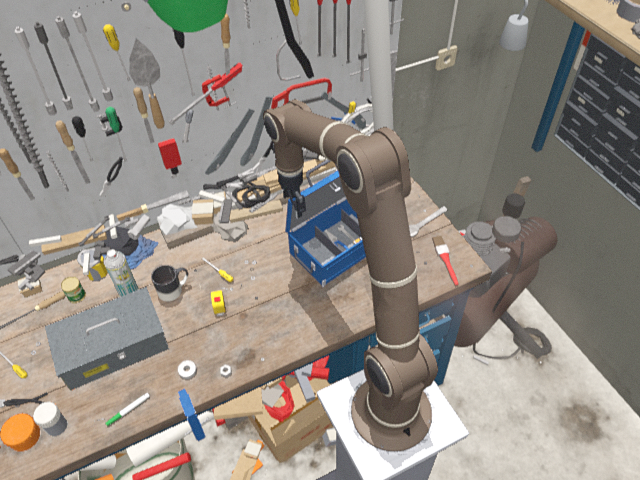

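View pics/side0.png

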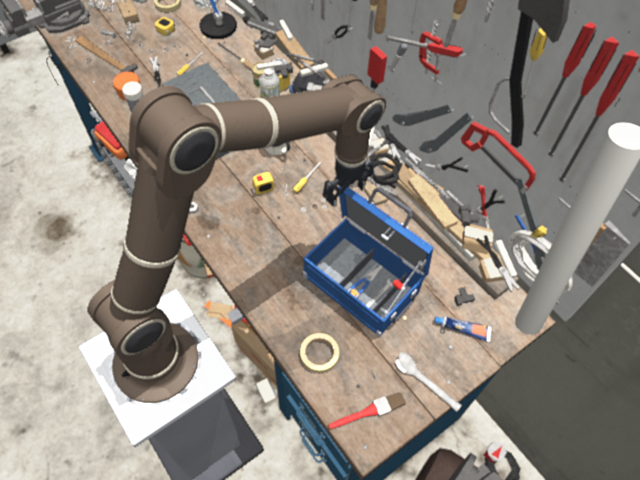

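View pics/wrist0.png

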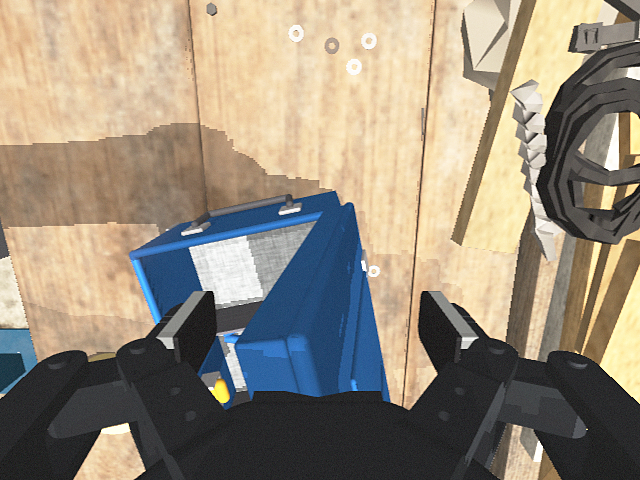

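```bash
cat > h.py <<'E'
from plant import *
import cv2, numpy as np
from scipy.spatial.transform import Rotation as R
from scipy.optimize import least_squares
def camT(n,st=None):
    ci=camera_info(n)
    if n!="wrist": return ci["K"],ci["world_from_camera"]
    st=st or read_state()
    T=np.eye(4);T[:3,:3]=R.from_quat(st["ee_rot"]).as_matrix();T[:3,3]=st["position"]
    return ci["K"],T@ci["hand_eye"]
def proj(cam,p):
    K,T=cam; q=np.linalg.inv(T)@np.append(p,1); u=K@q[:3]; return u[:2]/u[2]
def on_z(cam,uv,z):
    K,T=cam; d=T[:3,:3]@np.linalg.inv(K)@np.array([uv[0],uv[1],1.]); o=T[:3,3]
    return o+d*(z-o[2])/d[2]
def tri(obs):
    A=np.zeros((3,3));b=np.zeros(3);ds=[]
    for cam,uv in obs:
        K,T=cam;d=T[:3,:3]@np.linalg.inv(K)@np.array([uv[0],uv[1],1.]);d/=np.linalg.norm(d)
        P=np.eye(3)-np.outer(d,d);A+=P;b+=P@T[:3,3];ds.append((P,T[:3,3]))
    p=np.linalg.solve(A,b); return p,[np.linalg.norm(P@(p-o)) for P,o in ds]
def cw(pose,p):
    x,y,a=pose;c,s=np.cos(a),np.sin(a);return np.array([x+c*p[0]-s*p[1],y+s*p[0]+c*p[1],p[2]])
M={"bay":(0,83,6),"lid_hinge":(90,0,105),"handle":(90,0,328),"lid_press":(72.2,0,263.3),"chest":(0,0,0)}
E
python3 - <<'E'
from h import *
S=camT("scene");D=camT("side")
s={"tape_center":[216.3,301.7],"bay":[318.8,259.4],"handle":[320.6,162],"lid_hinge":[322,211.2],"lid_press":[326.3,185.9],"chest":[336.4,248.2]}
d={"tape_center":[263.8,181.7],"bay":[338.4,264],"handle":[391.4,196.2],"lid_hinge":[383.1,245.8],"lid_press":[383.3,218.8],"chest":[359,279]}
for k in s: print(k,*[np.round(v,1) for v in tri([(S,s[k]),(D,d[k])])])
W=camT("wrist")
for l in ["tape_center","bay","knuckle","handle","lid_hinge","lid_press","chest"]:
    print(l,tip_of("wrist",l)[:2])
def f(p):
    r=[]
    for k in M:
        for c,o in((S,s),(D,d)): r+=list(proj(c,cw(p,M[k]))-o[k])
    return r
for a in(-1,0,1):
    q=least_squares(f,[600,-100,a],loss="soft_l1",x_scale=[10,10,.1]);print(q.x,q.cost)
print(np.round(np.array(f(q.x)).reshape(-1,4),1))
E
```

```text
tape_center [551.7 311.4  25.3] [3. 3.]
bay [566.  -55.8  10.5] [5.7 5.7]
handle [ 662.5 -119.   346.2] [1.7 1.7]
lid_hinge [ 666.4 -123.1  114.2] [1.5 1.5]
lid_press [ 641.8 -124.   263.5] [6.5 6.5]
chest [ 582.7 -130.2   10.8] [7.1 7.1]
tape_center []
bay [{'at': [265.4, 254.0], 'conf': 0.8}]
knuckle []
handle []
lid_hinge [{'at': [370.7, 356.4], 'conf': 0.7}]
lid_press []
chest []
[ 5.81735497e+02 -1.34993258e+02  1.64773850e-01] 20.83494954499365
[ 5.81735499e+02 -1.34993264e+02  1.64773976e-01] 20.83494954499373
[ 5.81735492e+02 -1.34993242e+02  1.64773554e-01] 20.834949545040182
[[-2.1 -0.6 -1.   1.5]
 [-1.6  1.  -0.1  0.7]
 [-1.1  2.1  1.6  3.7]
 [-3.2 -3.7  2.  -0.1]
 [-0.1  0.1 -0.7  5.3]]
```

```bash
cat >> h.py <<'E'
def corners(lid=0.0):
    P={}
    a=np.radians(80)-lid
    for sx in(-90,90):
        for sy in(-140,140):
            P[("r",sx,sy)]=(sx,sy,105);P[("b",sx,sy)]=(sx,sy,0)
    for sy in(-140,140):
        P[("l",sy)]=(90-180*np.cos(a),sy,105+180*np.sin(a))
    return P
def overlay(n,im,pose,lid=0.0,st=None):
    c=camT(n,st);P={k:proj(c,cw(pose,v)) for k,v in corners(lid).items()}
    E=[]
    for t in "rb":
        q=[(t,-90,-140),(t,-90,140),(t,90,140),(t,90,-140)]
        E+=[(q[i],q[(i+1)%4]) for i in range(4)]
    E+=[(("r",sx,sy),("b",sx,sy)) for sx in(-90,90) for sy in(-140,140)]
    E+=[(("l",-140),("l",140)),(("l",-140),("r",90,-140)),(("l",140),("r",90,140))]
    for a,b in E: cv2.line(im,tuple(int(x) for x in P[a]),tuple(int(x) for x in P[b]),(0,255,0) if a[0]!="l" else (0,0,255),1)
    return im
E
python3 - <<'E'
from h import *
p=[581.7,-135,.1648]
o=[]
for n in ["scene","side","wrist"]:
    im=overlay(n,cv2.imread(f"pics/{n}0.png"),p)
    o.append(cv2.resize(im[130:360,240:480],(400,383)) if n!="wrist" else im)
cv2.imwrite("pics/o1.png",np.hstack(o[:2]));cv2.imwrite("pics/o2.png",o[2])
print(proj(camT("wrist"),cw(p,M["bay"])),proj(camT("wrist"),cw(p,M["lid_hinge"])))
E
```

```text
[266.39183238 252.31745565] [366.57272811 357.06346718]
```

View pics/o1.png

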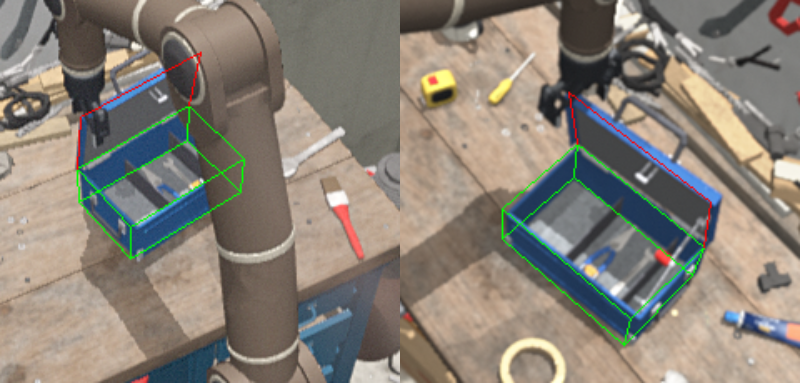

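View pics/o2.png

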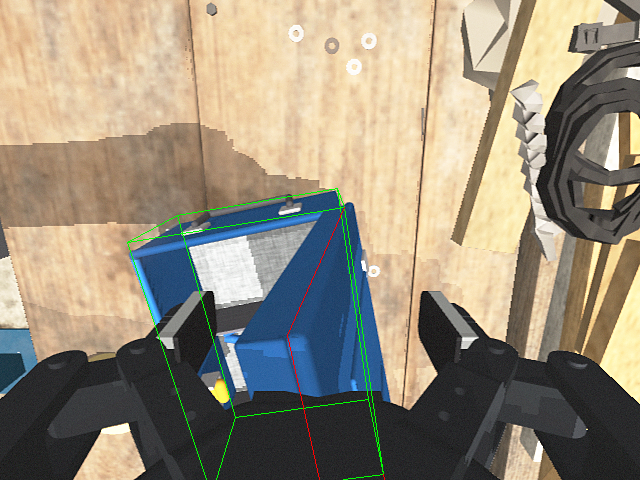

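{"op": "play_rows", "data": {"motion": [[[1.2,0,-0.3],[0,0,0],85],[[2.5,0,-0.3],[0,0,0],85],[[3.8,-0.4,-0.3],[0,0,0],85],[[5.1,-0.8,-0.3],[0,0,0],85],[[6.4,-1.3,-0.3],[0,0,0],85],[[7.6,-1.8,-0.2],[0,0,0],85],[[8.6,-2.2,0],[0,0,0],85],[[8.8,-2.4,0],[0,0,0],85],[[8.8,-2.4,0],[0,0,0],85]]}}

```text
time: 1.95
position: [550.6, 267.6, 208.8]
ee_rot: [0.705, 0.709, -0.0, -0.001]
wrist_force: [0.6, -1.0, -0.1]
finger_gap: 85.0
```

Run:
```python
from h import *
st=read_state();print(st["time"],st["position"],st["ee_rot"])
cv2.imwrite("pics/w1.png",read_camera("wrist"));cv2.imwrite("pics/sc1.png",read_camera("scene"));cv2.imwrite("pics/sd1.png",read_camera("side"))
t=tip_of("wrist","tape_center");print(t);
if t: print(on_z(camT("wrist",st),t[0]["at"],29))
t=tip_of("wrist","tape_measure");print(t)
if t: print(on_z(camT("wrist",st),t[0]["at"],30))
for n in("scene","side"):
  for l in ["knuckle","handle","lid_press","bay","lid_hinge","chest"]: print(n,l,tip_of(n,l)[:2])
```

```text
1.95 [550.64079424 267.57226179 208.76520241] [ 7.04982351e-01  7.09224312e-01 -1.91544188e-04 -8.50869959e-04]
[{'at': [312.7, 173.4], 'conf': 0.8}]
[546.38391772 305.13023959  29.        ]
[{'at': [307.3, 189.1], 'conf': 0.84}]
[541.00177875 289.60737281  30.        ]
scene knuckle []
scene handle []
scene lid_press [{'at': [427.0, 220.6], 'conf': 0.47}]
scene bay [{'at': [317.3, 257.7], 'conf': 0.7}]
scene lid_hinge [{'at': [320.1, 209.4], 'conf': 0.57}, {'at': [337.8, 247.3], 'conf': 0.18}]
scene chest [{'at': [339.7, 246.2], 'conf': 0.78}]
side knuckle [{'at': [397.8, 282.9], 'conf': 0.48}]
side handle [{'at': [391.9, 199.0], 'conf': 0.82}]
side lid_press [{'at': [385.6, 220.0], 'conf': 0.86}, {'at': [358.2, 279.7], 'conf': 0.25}]
side bay [{'at': [341.7, 262.9], 'conf': 0.9}]
side lid_hinge [{'at': [381.2, 246.5], 'conf': 0.59}]
side chest [{'at': [359.2, 283.3], 'conf': 0.9}, {'at': [392.4, 197.9], 'conf': 0.66}]
```

View pics/w1.png

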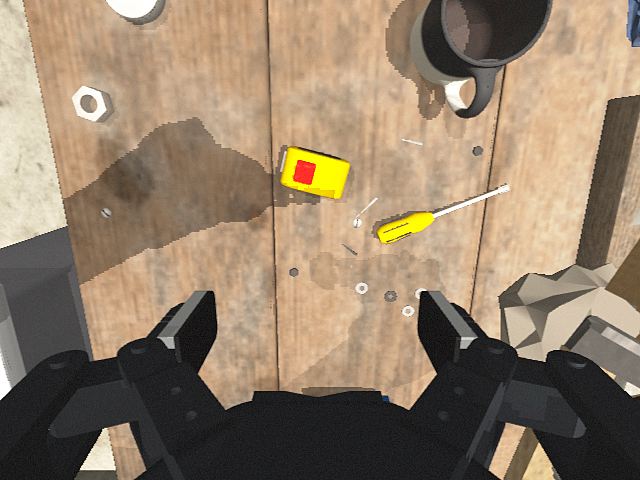

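View pics/sd1.png

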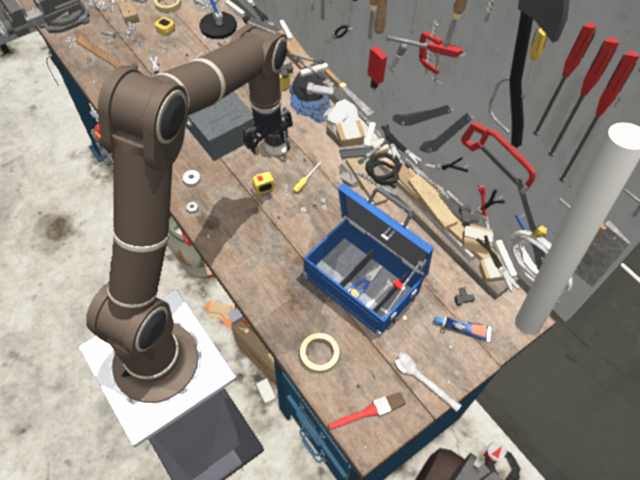

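Run:
```python
from h import *
im=cv2.imread("pics/w1.png");hsv=cv2.cvtColor(im,cv2.COLOR_BGR2HSV)
m=((hsv[...,1]>190)&(hsv[...,2]>120)).astype(np.uint8);m[:,:270]=0;m[:,362:]=0;m[:130]=0;m[210:]=0
cs,_=cv2.findContours(m,0,2);c=max(cs,key=cv2.contourArea)
r=cv2.minAreaRect(c);print(r)
W=camT("wrist")
b=[on_z(W,p,58) for p in cv2.boxPoints(r)];print(np.round(b,1))
for i in range(2): v=b[i+1]-b[i];print(np.linalg.norm(v),np.degrees(np.arctan2(v[1],v[0])))
print(np.mean(b,0))
z=im[120:230,250:380];cv2.imwrite("pics/z1.png",cv2.resize(z,None,fx=5,fy=5,interpolation=2))
```

```text
((314.13623046875, 172.67898559570312), (64.08895111083984, 41.24653244018555), 14.858613014221191)
[[517.5 294.1  58. ]
 [528.1 329.6  58. ]
 [583.7 315.2  58. ]
 [574.8 278.8  58. ]]
36.973015123095955 73.40568207370556
57.46687178251321 -14.475796487974355
[551.00529198 304.42319701  58.        ]
```

View pics/z1.png

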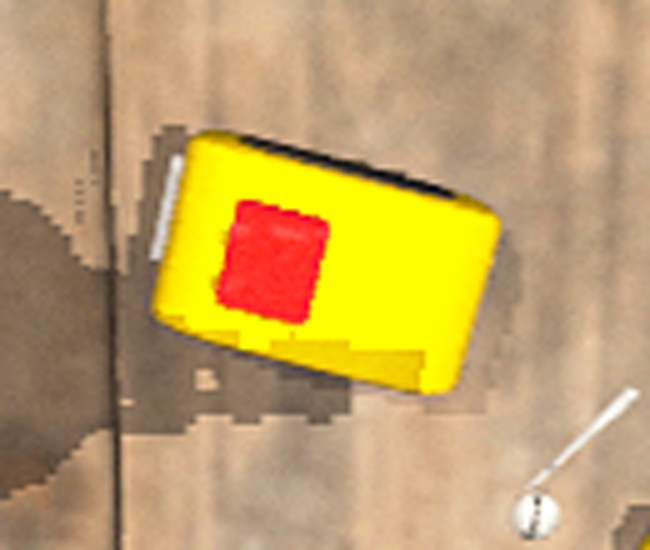

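{"op": "play_rows", "data": {"motion": [[[0.2,0,0],[0,0,-7],85],[[0.4,0,0.2],[0,0,-14],85],[[0.6,0,0.6],[0,0,-21],85],[[0.8,0,1],[0,0,-28],85],[[1.0,0,1.5],[0,0,-35],85],[[1.2,0,2],[0,0,-42],85],[[1.25,0,2.5],[0,0,-49],85],[[1.25,0,2.7],[0,0,-56],85],[[1.25,0,2.7],[0,0,-63],85],[[1.25,0,2.7],[0,0,-70],85]]}}

```text
time: 3.63
position: [552.6, 301.4, 127.2]
ee_rot: [0.171, 0.985, -0.0, -0.001]
wrist_force: [0.3, -0.1, 0.3]
finger_gap: 85.0
```

{"op": "play_rows", "data": {"motion": [[[0,0,0],[0,0,-5],85],[[0,0,0],[0,0,-5],85]]}}

```text
time: 3.8
position: [553.1, 301.4, 127.9]
ee_rot: [0.129, 0.992, 0.0, -0.0]
wrist_force: [-0.3, 0.6, 0.1]
finger_gap: 85.4
```

Run:
```python
from h import *
st=read_state();print(st["time"],st["position"],st["ee_rot"],st["qpos"])
Rm=R.from_quat(st["ee_rot"]).as_matrix();print(np.degrees(np.arctan2(Rm[1,1],Rm[0,1])))
im=read_camera("wrist");W=camT("wrist",st)
for x,y in((549,305),): 
  print(proj(W,[x,y,58]))
t=tip_of("wrist","tape_center");print(t);
if t: print(on_z(W,t[0]["at"],29))
hsv=cv2.cvtColor(im,cv2.COLOR_BGR2HSV)
m=((hsv[...,1]>190)&(hsv[...,2]>120)).astype(np.uint8)
cs,_=cv2.findContours(m,0,2)
for c in cs:
  if cv2.contourArea(c)>1500:
    r=cv2.minAreaRect(c);b=[on_z(W,p,58) for p in cv2.boxPoints(r)];print(r,np.mean(b,0))
    for i in range(2): v=b[i+1]-b[i];print(np.linalg.norm(v),np.degrees(np.arctan2(v[1],v[0])))
cv2.imwrite("pics/w2.png",im)
```

```text
3.8 [553.06767231 301.39484018 127.88368904] [ 1.28676674e-01  9.91686589e-01  1.07885385e-05 -1.50002587e-04] [-0.30518623  0.52631704 -0.38207864  1.65026038  0.22297452  1.00847787
  0.55280273]
75.21374181774998
[319.62806136 233.134706  ]
[{'at': [320.4, 220.9], 'conf': 0.73}]
[547.11791934 306.34322131  29.        ]
((321.5, 223.0), (84.0, 49.0), 90.0) [543.18987118 307.8889938   58.        ]
33.38585371815747 75.18219524587599
60.90672858786033 -13.497666595923604
```

View pics/w2.png

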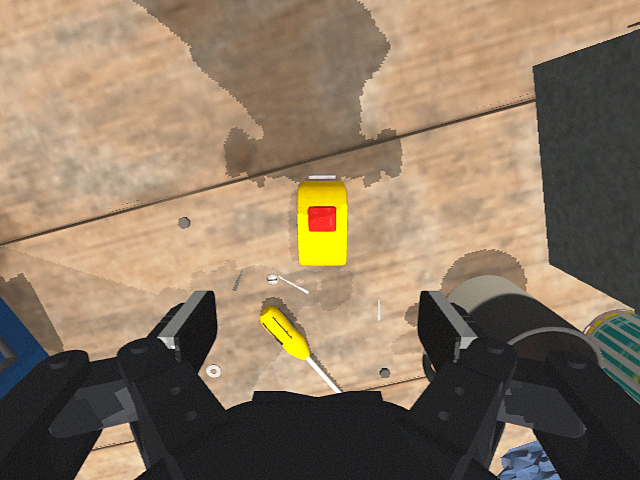

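Run:
```python
from h import *
st=read_state();W=camT("wrist",st)
read_camera("side");S=camT("side")
T=np.eye(4);T[:3,:3]=R.from_quat(st["ee_rot"]).as_matrix();T[:3,3]=[547,306.5,20];Ti=np.linalg.inv(T)
for l in("cup","yellow_driver"):
  for n,c in(("side",S),("wrist",W)):
    for t in tip_of(n,l)[:1]:
        p=on_z(c,t["at"],0);print(l,n,t,p,(Ti@np.append(p,1))[:3])
for uv in[(265,312),(262,325),(300,358),(310,345)]: print((Ti@np.append(on_z(W,uv,12),1))[:3])
for uv in[(455,290),(425,330),(430,360)]: print((Ti@np.append(on_z(W,uv,94),1))[:3],(Ti@np.append(on_z(W,uv,50),1))[:3])
print(Ti@np.append([547,306.5,20],1), st["position"]-[547,306.5,20], T[:3,:3].T@(np.array([547,306.5,20])-st["position"]))
```

```text
cup side {'at': [278.1, 150.3], 'conf': 0.83} [674.36188748 411.40497421   0.        ] [-95.42057076 134.61540415  19.99278957]
cup wrist {'at': [466.2, 316.5], 'conf': 0.76} [680.4374408  414.62268068   0.        ] [-100.44047117  139.31291229   19.99222109]
yellow_driver side {'at': [308.0, 176.0], 'conf': 0.46} [692.52480416 267.00312191   0.        ] [-1.50793241e+02  2.10006359e-02  1.99717323e+01]
yellow_driver wrist {'at': [311.6, 357.5], 'conf': 0.96} [685.22415457 260.50220028   0.        ] [-145.45152531   -8.16603436   19.97208434]
[-89.1581337  -50.11050204   7.97931049]
[-102.41422047  -53.42680236    7.97656226]
[-137.50426052  -18.94329807    7.97271912]
[-123.44112215   -9.37477872    7.97611458]
[-29.81801233  84.34123723 -73.99890149] [-50.02946351 103.67818851 -30.00115584]
[-58.23259229  67.83209795 -74.00553801] [-84.75776647  83.50071655 -30.009267  ]
[-80.92374202  73.12533706 -74.00937213] [-112.49089232   89.97011401  -30.01395307]
[ 0.00000000e+00  0.00000000e+00 -3.55271368e-15  1.00000000e+00] [  6.04652432  -5.098141   108.0280987 ] [  7.15103784   3.32671079 108.02970545]
```

{"op": "play_rows", "data": {"motion": [[[0.24,0.11,1],[0,0,0],85],[[0.24,0.11,2],[0,0,0],85],[[0.24,0.11,3],[0,0,0],85],[[0.24,0.11,3.6],[0,0,0],85],[[0.24,0.11,3.6],[0,0,0],85],[[0.24,0.11,3.6],[0,0,0],30],[[0.24,0.11,3.6],[0,0,0],20],[[0.24,0.11,3.6],[0,0,0],20],[[0.24,0.11,3.6],[0,0,0],20],[[0.24,0.11,3.6],[0,0,0],20]]}}

```text
time: 4.98
position: [547.9, 307.1, 22.1]
ee_rot: [0.131, 0.991, 0.001, 0.001]
wrist_force: [-1.2, -0.3, 6.8]
finger_gap: 34.0
```

{"op": "play_rows", "data": {"motion": [[[0,0,0],[0,0,0],20],[[0,0,0],[0,0,0],20],[[0,0,0],[0,0,0],20]]}}

```text
time: 5.23
position: [547.9, 307.1, 22.1]
ee_rot: [0.131, 0.991, 0.001, 0.001]
wrist_force: [-1.3, -1.2, 5.5]
finger_gap: 34.0
```

{"op": "play_rows", "data": {"motion": [[[0,0,-1.2],[0,0,0],20],[[0,0,-2.5],[0,0,0],20],[[0,-0.3,-3.8],[0,0,0],20],[[-0.2,-1.2,-5],[0,0,0],20],[[-0.6,-2.4,-5.8],[0,0,0],20],[[-1,-3.6,-6],[0,0,0],20],[[-1.4,-4.8,-6],[0,0,0],20],[[-1.7,-5.8,-6],[0,0,0],20],[[-1.8,-6.4,-6],[0,0,0],20],[[-1.8,-6.4,-6],[0,0,0],20]]}}

```text
time: 6.07
position: [549.5, 100.7, 200.7]
ee_rot: [0.134, 0.991, -0.002, 0.0]
wrist_force: [-0.2, -0.3, -3.5]
finger_gap: 33.9
```

Run:
```python
from h import *
st=read_state();print(st["time"],st["position"],st["ee_rot"],st["finger_gap"],st["wrist_force"])
im=read_camera("wrist");cv2.imwrite("pics/w3.png",im);W=camT("wrist",st)
for l in ["knuckle","handle","lid_press","bay","lid_hinge","chest","tape_center"]: print(l,tip_of("wrist",l)[:2])
cv2.imwrite("pics/w3o.png",overlay("wrist",im,[581.7,-135,.1648],0,st))
```

```text
6.0667 [549.48503133 100.6994244  200.68612764] [ 1.34204564e-01  9.90952282e-01 -1.57212612e-03  4.87796312e-04] 33.903653501338546 [-0.21145573 -0.29226967 -3.54666615]
knuckle []
handle []
lid_press []
bay [{'at': [183.2, 262.6], 'conf': 0.58}]
lid_hinge []
chest [{'at': [123.8, 287.7], 'conf': 0.59}]
tape_center []
```

View pics/w3o.png

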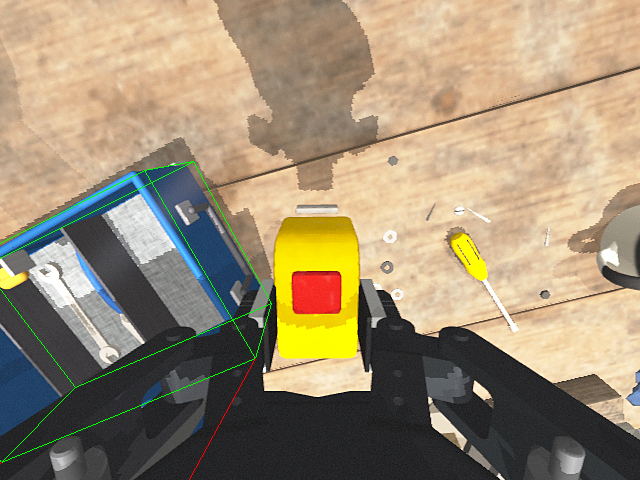

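Run:
```python
import cv2
im=cv2.imread("pics/w3.png");cv2.imwrite("pics/z3.png",cv2.resize(im[140:340,0:270],None,fx=2.9,fy=2.9,interpolation=2))
```

```text
(no output)
```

View pics/z3.png

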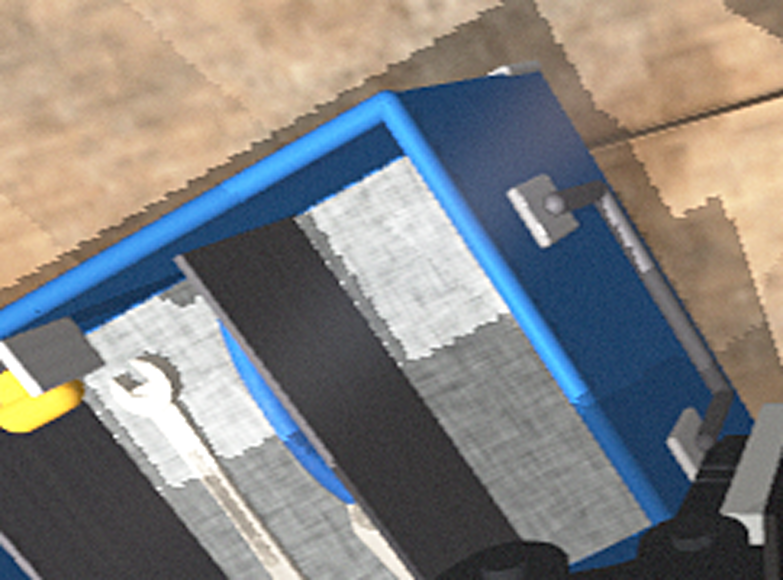

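Run:
```python
from h import *
st=read_state();W=camT("wrist",st)
S=camT("scene");D=camT("side")
s={"bay":[318,258.5],"handle":[320.6,162],"lid_hinge":[321,210.3],"lid_press":[326.3,185.9],"chest":[338,247.2]}
d={"bay":[340,263.5],"handle":[391.6,197.6],"lid_hinge":[382.1,246.1],"lid_press":[384.5,219.4],"chest":[359,281]}
def ln(p,uv,A,B):
    a=proj(W,cw(p,A));b=proj(W,cw(p,B));n=(b-a)/np.linalg.norm(b-a);v=np.array(uv)-a;return n[0]*v[1]-n[1]*v[0]
def f(p,wt=0.5):
    r=list(proj(W,cw(p,(-90.5,140.5,103)))-[133.4,172.1])
    r+=[ln(p,(227.6,312.4),(-90.5,140.5,103),(90,140.5,103)),ln(p,(180,241),(-90.5,140.5,103),(90,140.5,103))] if 0 else [ln(p,(227.6,312.4),(-90.5,140.5,103),(90,140.5,103))]
    r+=[ln(p,uv,(-90.5,140,103),(-90.5,-140,103)) for uv in((62,210),(3,247))]
    r+=list(proj(W,cw(p,(-90,140,0)))-[186.2,164.8])+[ln(p,uv,(-90,140,0),(90,140,0)) for uv in((205,193.4),(257,278))]
    r+=list(proj(W,cw(p,(-86,31,64)))-[61.4,229])
    for k in M:
        for c,o in((S,s),(D,d)): r+=list(wt*(proj(c,cw(p,M[k]))-o[k]))
    return r
for w in(0,.3,1):
    q=least_squares(f,[582,-135,.165],loss="soft_l1",x_scale=[10,10,.1],args=(w,));print(w,q.x,q.cost);print(np.round(f(q.x,1),1))
```

```text
0 [ 5.88999205e+02 -1.29148412e+02  2.22629057e-01] 4.865085103278048
[ 1.4 -0.8  0.2  2.8  0.2 -0.9 -1.4 -1.  -0.9 -0.3 -0.2 -3.   0.3 -2.9
  0.3 -4.3  1.8  0.1 -3.4 -5.2  2.   0.5 -1.8 -6.9 -4.   0.2 -4.5 -4.2
  0.2  0.   0.5]
0.3 [ 5.88855643e+02 -1.29361634e+02  2.20470096e-01] 10.982524558994339
[ 1.5 -0.6 -0.1  2.7 -0.1 -0.8 -1.3 -1.1 -1.1 -0.3 -0.3 -2.9  0.3 -2.9
  0.4 -4.2  1.7  0.2 -3.3 -5.   2.   0.6 -1.7 -6.8 -4.   0.3 -4.4 -4.1
  0.2  0.   0.6]
1 [ 5.88192979e+02 -1.30201608e+02  2.12022145e-01] 37.46698672782666
[ 1.9 -0.3 -1.2  2.5 -1.  -0.6 -1.  -1.3 -2.1 -0.7 -0.9 -2.7  0.2 -2.7
  0.5 -3.7  1.7  0.4 -2.8 -4.5  1.9  0.8 -1.2 -6.3 -4.1  0.5 -3.9 -3.8
  0.3  0.   1. ]
```

{"op": "play_rows", "data": {"motion": [[[-0.3,-0.9,0],[0,0,-5],20],[[-0.6,-1.8,0],[0,0,-10],20],[[-0.95,-2.7,0],[0,0,-15],20],[[-1.3,-3.6,0.2],[0,0,-20],20],[[-1.6,-4.4,0.5],[0,0,-25],20],[[-1.71,-4.76,1],[0,0,-28],20],[[-1.71,-4.76,1.3],[0,0,-28],20],[[-1.71,-4.76,1.3],[0,0,-28],20]]}}

```text
time: 7.13
position: [560.6, -44.1, 158.8]
ee_rot: [-0.112, 0.994, 0.001, -0.002]
wrist_force: [-0.8, 0.1, -2.2]
finger_gap: 34.2
```

Run:
```python
from h import *
st=read_state();print(st["time"],st["position"],st["ee_rot"],st["finger_gap"],st["wrist_force"])
Rm=R.from_quat(st["ee_rot"]).as_matrix();print(np.degrees(np.arctan2(Rm[1,1],Rm[0,1])))
p=[588.8,-129.5,.219]
im=read_camera("wrist");cv2.imwrite("pics/w4.png",im);W=camT("wrist",st)
t=tip_of("wrist","bay");print(t, proj(W,cw(p,M["bay"])))
cv2.imwrite("pics/w4o.png",overlay("wrist",im,p,0,st))
c,s=np.cos(p[2]),np.sin(p[2]);dv=st["position"][:2]-p[:2];print("tcp chest",c*dv[0]+s*dv[1],-s*dv[0]+c*dv[1])
im=overlay("side",read_camera("side"),p);cv2.imwrite("pics/sd4.png",cv2.resize(im[130:360,240:480],(720,690))[:600])
```

```text
7.1333 [560.59559387 -44.11548241 158.84475281] [-1.12255317e-01  9.93677482e-01  5.78432115e-04 -1.86310884e-03] 34.157025330171074 [-0.79156311  0.14967568 -2.20662876]
102.8905463558792
[{'at': [295.0, 221.5], 'conf': 0.7}] [309.58311244 224.65846113]
tcp chest -8.98065401987407 89.47263393463555
```

View pics/w4o.png

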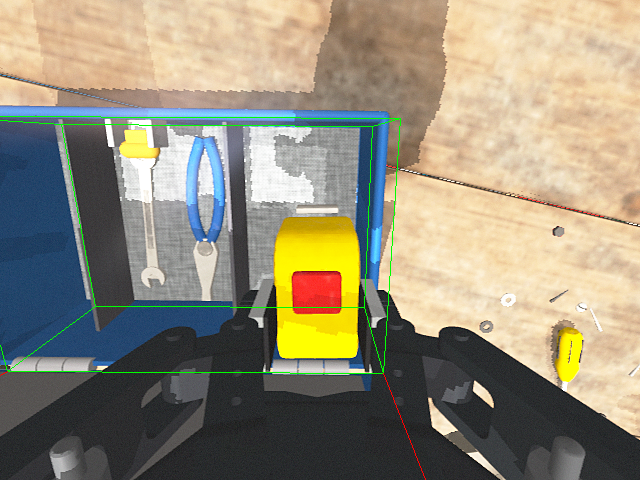

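View pics/sd4.png

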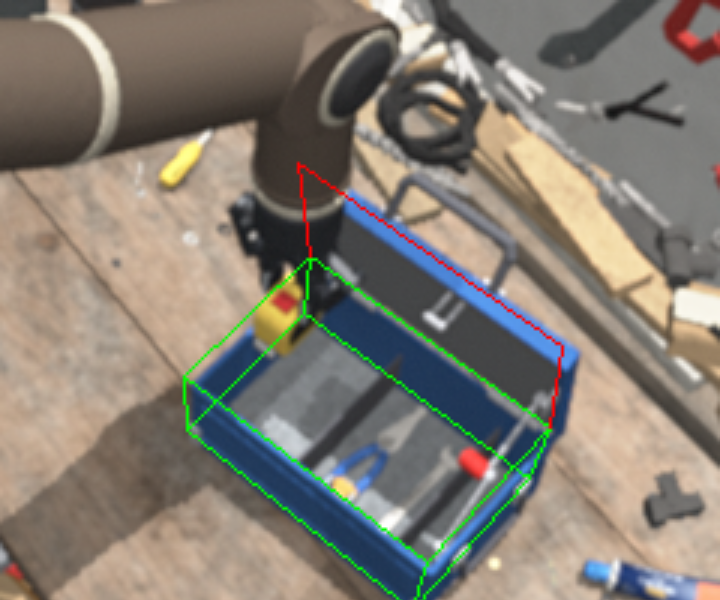

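Run:
```python
import cv2
im=cv2.imread("pics/w4.png");cv2.imwrite("pics/z4.png",cv2.resize(im[90:390,0:420],None,fx=1.9,fy=1.9,interpolation=2))
```

```text
(no output)
```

View pics/z4.png

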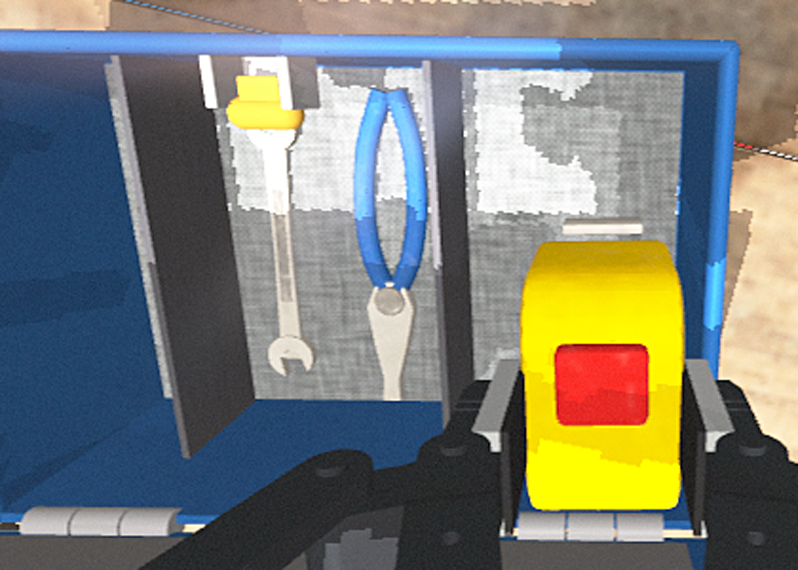

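```bash
cat > fit4.py <<'E'
from h import *
W=camT("wrist",{"position":np.array([560.59559387,-44.11548241,158.84475281]),"ee_rot":[-1.12255317e-01,9.93677482e-01,5.78432115e-04,-1.86310884e-03]})
def ln(p,uv,A,B):
    a=proj(W,cw(p,A));b=proj(W,cw(p,B));n=(b-a)/np.linalg.norm(b-a);v=np.array(uv)-a;return n[0]*v[1]-n[1]*v[0]
def f(p):
    r=list(proj(W,cw(p,(-90.5,140.5,103)))-[389.5,113.7])
    r+=[ln(p,uv,(-90.5,140.5,103),(-90.5,-140.5,103)) for uv in((0,105.8),(194.7,109))]
    r+=[ln(p,(380,258.4),(-90.5,140.5,103),(90.5,140.5,103))]
    for P,uv in(((-86,30,64),(226.3,122.6)),((-86,-88,64),(58.9,120)),((86,-88,64),(97.4,330.5))): r+=list(proj(W,cw(p,P))-uv)
    r+=[ln(p,(360.5,160),(-86,136,6),(86,136,6)),ln(p,(210.5,300.5),(86,136,6),(86,-136,6))]
    r+=[ln(p,(31.6,363.7),(90,136,105),(90,-136,105))]
    return r
q=least_squares(f,[582,-135,.165],loss="soft_l1",x_scale=[10,10,.1]);p=q.x
print(q.x,q.cost);print(np.round(f(q.x),1))
dv=np.array([560.6,-44.1])-p[:2];c,s=np.cos(p[2]),np.sin(p[2]);print("tcp chest",c*dv[0]+s*dv[1],-s*dv[0]+c*dv[1])
if __name__=="__main__":
    o=[]
    for n in("scene","side"):
        im=overlay(n,cv2.imread(f"pics/{n}0.png"),p);o.append(cv2.resize(im[130:360,240:480],(400,383)))
    cv2.imwrite("pics/o4.png",np.hstack(o))
E
python3 fit4.py
```

```text
[ 5.85983624e+02 -1.38143774e+02  2.05273100e-01] 5.015007678398367
[ 0.6 -0.1 -0.2  0.6 -0.4 -1.1 -1.2  1.8 -2.  -0.   0.5 -0.4  1.3  1.2]
tcp chest -5.681334543169591 97.24341751310965
```

View pics/o4.png

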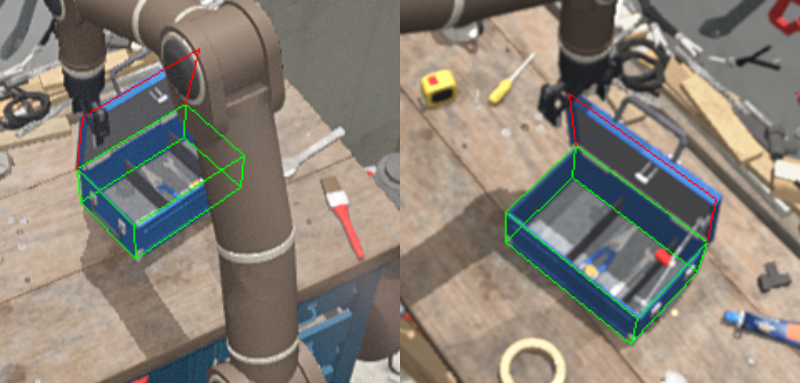

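{"op": "play_rows", "data": {"motion": [[[0.05,-0.2,0],[0,0,1],20],[[0.05,-0.4,0],[0,0,1],20],[[0.05,-0.4,1],[0,0,1],20],[[0.05,-0.4,1.2],[0,0,1],20],[[0.05,-0.4,1.2],[0,0,1],20]]}}

```text
time: 7.7
position: [561.5, -56.3, 123.4]
ee_rot: [-0.104, 0.995, 0.0, -0.002]
wrist_force: [-0.3, -0.0, -2.0]
finger_gap: 33.9
```

```bash
cat >> h.py <<'E'
P0=[586,-138.1,.2053]
def chest(v,p=P0):
    c,s=np.cos(p[2]),np.sin(p[2]);d=np.asarray(v)[:2]-p[:2];return np.array([c*d[0]+s*d[1],-s*d[0]+c*d[1],v[2]])
def stat():
    st=read_state();print("t",round(st["time"],2),"tcp",np.round(st["position"],1),"chest",np.round(chest(st["position"]),1),"F",np.round(st["wrist_force"],1),"gap",round(st["finger_gap"],1))
    Rm=R.from_quat(st["ee_rot"]).as_matrix();Rc=R.from_euler("z",-P0[2]).as_matrix()@Rm;print("tool axes in chest frame (cols)\n",np.round(Rc,3));return st,Rc
E
python3 - <<'E'
from h import *
st,_=stat()
im=overlay("wrist",read_camera("wrist"),P0,0,st);cv2.imwrite("pics/w5.png",im)
E
```

```text
t 7.7 tcp [561.5 -56.3 123.4] chest [ -7.3  85.1 123.4] F [-0.3 -0.  -2. ] gap 33.9
tool axes in chest frame (cols)
 [[-1.    -0.004 -0.004]
 [-0.004  1.     0.001]
 [ 0.004  0.001 -1.   ]]
```

View pics/w5.png

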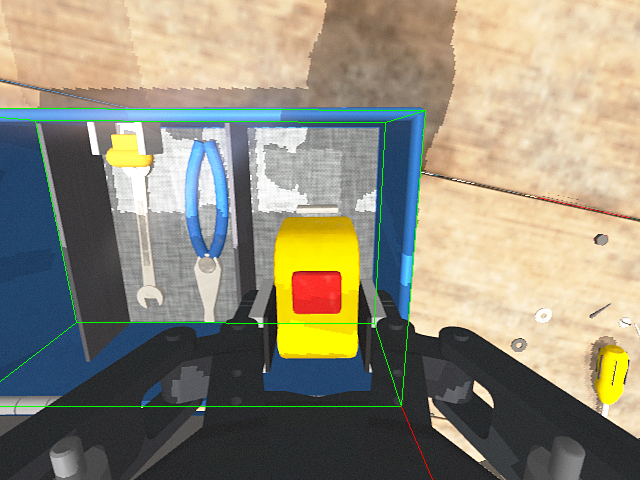

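{"op": "play_rows", "data": {"motion": [[[0,-0.07,0.8],[0,0,0],20],[[0,-0.07,1.6],[0,0,0],20],[[0,-0.07,2.3],[0,0,0],20],[[0,-0.07,2.8],[0,0,0],20],[[0,-0.07,3.0],[0,0,0],20],[[0,-0.07,3.0],[0,0,0],20]]}}

```text
time: 8.25
position: [563.4, -58.0, 34.7]
ee_rot: [-0.105, 0.995, 0.0, -0.001]
wrist_force: [-0.2, -0.0, -2.1]
finger_gap: 34.1
```

Run:
```python
from h import *
st,_=stat()
```

```text
t 8.25 tcp [563.4 -58.   34.7] chest [-5.8 83.  34.7] F [-0.2 -0.  -2.1] gap 34.1
tool axes in chest frame (cols)
 [[-1.    -0.004 -0.001]
 [-0.004  1.     0.   ]
 [ 0.001  0.    -1.   ]]
```

{"op": "play_rows", "data": {"motion": [[[0,0,0.1],[0,0,0],20],[[0,0,0.18],[0,0,0],20],[[0,0,0.18],[0,0,0],20]]}}

```text
time: 8.5
position: [564.3, -58.2, 30.5]
ee_rot: [-0.105, 0.995, -0.0, 0.001]
wrist_force: [-0.2, 0.5, -2.5]
finger_gap: 33.9
```

{"op": "play_rows", "data": {"motion": [[[0,0,0.05],[0,0,0],20],[[0,0,0.05],[0,0,0],42],[[0,0,0.05],[0,0,0],58],[[0,0,0.05],[0,0,0],58],[[0,0,0.05],[0,0,0],58],[[0,0,0.05],[0,0,0],58]]}}

```text
time: 9.0
position: [566.2, -66.6, 29.9]
ee_rot: [-0.101, 0.995, -0.004, 0.002]
wrist_force: [5.8, -20.1, 0.0]
finger_gap: 57.8
```

{"op": "play_rows", "data": {"motion": [[[0,0,-0.3],[0,0,0],58],[[0,0,-1],[0,0,0],58],[[0,0,-2],[0,0,0],58],[[0,0,-3.2],[0,0,0],58],[[0,0,-4.5],[0,0,0],58],[[0,0,-5.5],[0,0,0],58],[[0,0,-6],[0,0,0],58],[[0,0,-6],[0,0,0],58]]}}

```text
time: 9.67
position: [566.2, -58.1, 213.5]
ee_rot: [-0.104, 0.995, -0.001, 0.004]
wrist_force: [-0.5, 0.2, 0.0]
finger_gap: 58.1
```

Run:
```python
from h import *
st,_=stat();print(st["qpos"])
im=read_camera("wrist");cv2.imwrite("pics/w6.png",im);W=camT("wrist",st)
for l in("knuckle","tape_center"):
  for t in tip_of("wrist",l): print(l,t,chest(on_z(W,t["at"],148 if l=="knuckle" else 35)))
im=read_camera("side");cv2.imwrite("pics/sd6.png",cv2.resize(im[130:360,240:480],(720,690))[:600])
print(tip_of("side","knuckle"),recognise("side","knuckle"))
```

```text
t 9.67 tcp [566.2 -58.1 213.5] chest [ -3.1  82.3 213.5] F [-0.5  0.2  0. ] gap 58.1
tool axes in chest frame (cols)
 [[-1.    -0.004  0.008]
 [-0.004  1.    -0.003]
 [-0.008 -0.003 -1.   ]]
[ 0.3229574   0.33724281 -0.3914754   1.71674733  0.14317787  1.10696235
  1.66830435]
knuckle {'at': [44.9, 243.5], 'conf': 0.8} [ 3.9215752e-02 -1.0928500e+02  1.4800000e+02]
tape_center {'at': [317.7, 208.2], 'conf': 0.74} [-3.09300071 82.92340566 35.        ]
[{'at': [398.0, 284.3], 'conf': 0.43}] [{'at': [400.0, 287.8], 'conf': 0.43}]
```

View pics/w6.png

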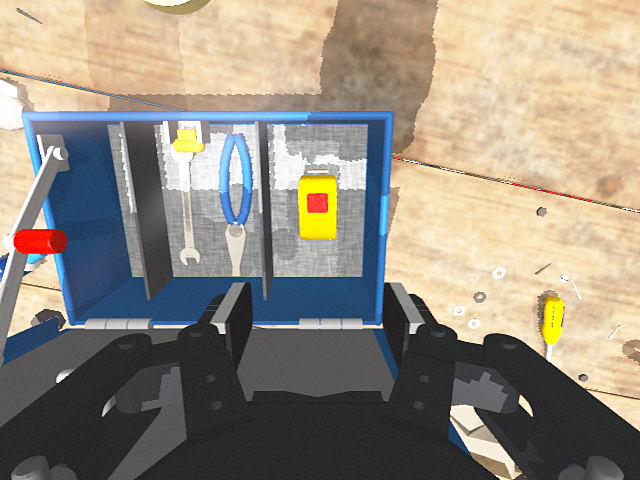

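View pics/sd6.png

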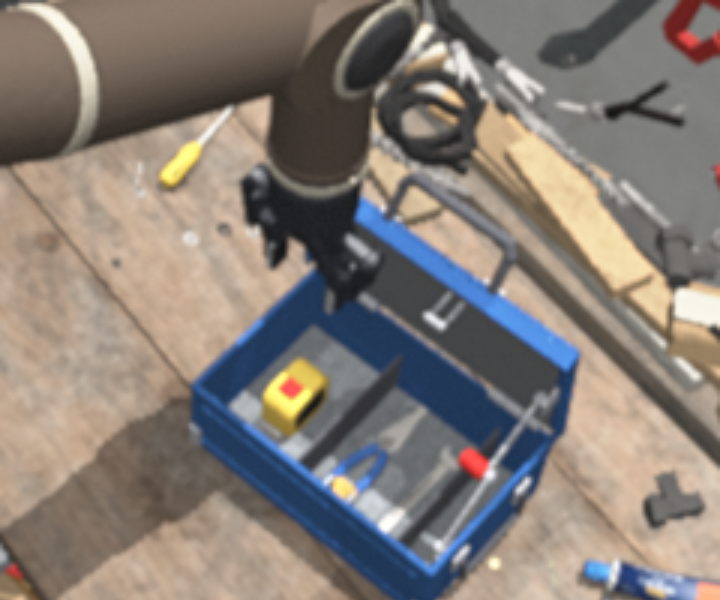

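{"op": "play_rows", "data": {"motion": [[[0.2,-0.8,0],[0,0,0],30],[[0.4,-1.6,0],[0,-5,0],10],[[0.6,-2.4,0],[0,-11,0],0],[[0.8,-3.3,0],[0,-17,0],0],[[0.9,-4.2,0.1],[0,-23,0],0],[[0.9,-5.1,0.2],[0,-29,0],0],[[0.9,-5.8,0.3],[0,-35,0],0],[[0.9,-6.2,0.3],[0,-38.5,0],0],[[0.9,-6.27,0.3],[0,-38.5,0],0],[[0.9,-6.27,0.3],[0,-38.5,0],0]]}}

```text
time: 10.8
position: [572.5, -254.7, 196.5]
ee_rot: [-0.088, 0.94, 0.035, 0.328]
wrist_force: [-1.3, -0.3, -0.1]
finger_gap: 0.1
```

Run:
```python
from h import *
st,Rc=stat();print(st["qpos"])
im=read_camera("wrist");cv2.imwrite("pics/w7.png",im);W=camT("wrist",st);S=camT("side");read_camera("side")
a=tip_of("wrist","knuckle");b=tip_of("side","knuckle");print(a,b)
if a: print("z148",chest(on_z(W,a[0]["at"],148)))
if a and b:
  p,e=tri([(W,a[0]["at"]),(S,b[0]["at"])]);print("tri",chest(p),e)
print("model px",proj(W,cw(P0,(0,-109,148))))
```

```text
t 10.8 tcp [ 572.5 -254.7  196.5] chest [ -36.9 -111.4  196.5] F [-1.3 -0.3 -0.1] gap 0.1
tool axes in chest frame (cols)
 [[-0.782  0.016  0.623]
 [ 0.018  1.    -0.003]
 [-0.623  0.009 -0.782]]
[ 1.23967353  0.3357579  -0.74528723  2.05343969 -0.61355054  0.40546859
  2.85350055]
[{'at': [316.6, 242.1], 'conf': 0.9}] [{'at': [399.4, 282.3], 'conf': 0.55}]
z148 [  -0.31187931 -111.56019406  148.        ]
tri [  10.43378545 -111.07112872  140.85126033] [np.float64(0.662485043839042), np.float64(0.6624850438390397)]
model px [320.33134684 242.29619474]
```

View pics/w7.png

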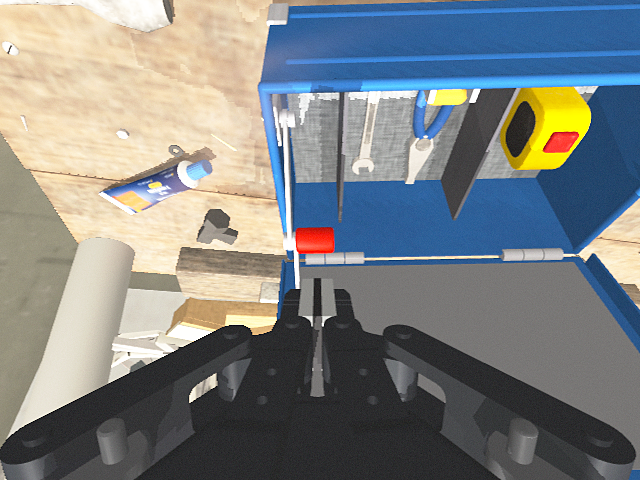

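{"op": "play_rows", "data": {"motion": [[[0,0,0],[0,0,7],0],[[0,0,0],[0,0,14],0],[[0,0,0],[0,0,21],0],[[0,0,0],[0,0,28],0],[[0,0,0],[0,0,35],0],[[0,0,0],[0,0,42],0],[[0,0,0],[0,0,49],0],[[0,0,0],[0,0,56],0],[[0,0,0],[0,0,63],0],[[0,0,0],[0,0,70],0]]}}

```text
time: 11.83
position: [577.8, -244.8, 199.9]
ee_rot: [0.457, 0.826, 0.217, 0.248]
wrist_force: [-0.2, 0.4, -0.1]
finger_gap: -0.0
```

{"op": "play_rows", "data": {"motion": [[[0,0,0],[0,0,7],0],[[0,0,0],[0,0,14],0],[[0,0,0],[0,0,20],0],[[0,0,0],[0,0,20],0]]}}

```text
time: 12.17
position: [577.7, -244.8, 199.9]
ee_rot: [0.593, 0.734, 0.257, 0.207]
wrist_force: [-0.1, 0.4, -0.7]
finger_gap: 0.3
```

Run:
```python
from h import *
st,Rc=stat();print(st["qpos"])
im=read_camera("wrist");cv2.imwrite("pics/w8.png",im);W=camT("wrist",st)
a=tip_of("wrist","knuckle");print(a)
if a: print("z148",chest(on_z(W,a[0]["at"],148)))
print("model px",proj(W,cw(P0,(0,-110,148))))
print("shift in tool", Rc.T@(np.array([0,-108,148])-12*np.array([.62,0,-.78])-chest(st["position"])))
```

```text
t 12.17 tcp [ 577.7 -244.8  199.9] chest [ -29.9 -102.8  199.9] F [-0.1  0.4 -0.7] gap 0.3
tool axes in chest frame (cols)
 [[-0.007  0.783  0.623]
 [ 1.     0.005  0.005]
 [ 0.001  0.623 -0.783]]
[ 0.92065496  0.26626822 -0.38203347  2.06759454 -0.86639741  0.48023428
  1.50128579]
[{'at': [303.5, 260.9], 'conf': 0.93}]
z148 [  -0.47529129 -113.89927021  148.        ]
model px [304.02174754 255.42049668]
shift in tool [-5.38585191 -8.97381569 47.23256309]
```

View pics/w8.png

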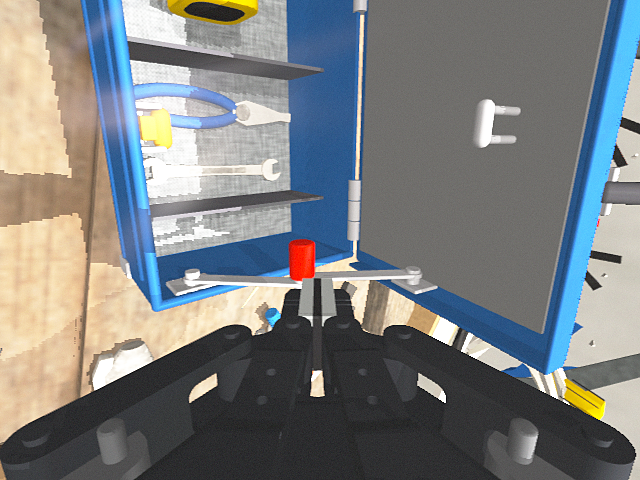

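{"op": "play_rows", "data": {"motion": [[[-0.05,-0.15,0.3],[0,0,0],0],[[-0.1,-0.3,0.8],[0,0,0],0],[[-0.1,-0.3,1.2],[0,0,0],0],[[-0.1,-0.3,1.4],[0,0,0],0],[[-0.1,-0.3,1.4],[0,0,0],0]]}}

```text
time: 12.68
position: [595.8, -245.6, 159.1]
ee_rot: [0.593, 0.735, 0.257, 0.206]
wrist_force: [0.2, 0.6, 0.0]
finger_gap: 0.1
```

Run:
```python
from h import *
st,Rc=stat();print(st["qpos"])
im=read_camera("wrist");cv2.imwrite("pics/w9.png",im[180:420,200:440])
print("shift in tool", Rc.T@(np.array([0,-105,148])-chest(st["position"])))
```

```text
t 12.68 tcp [ 595.8 -245.6  159.1] chest [ -12.3 -107.2  159.1] F [0.2 0.6 0. ] gap 0.1
tool axes in chest frame (cols)
 [[-0.007  0.783  0.622]
 [ 1.     0.005  0.005]
 [ 0.001  0.622 -0.783]]
[ 0.9267098   0.35946877 -0.42781544  2.06884704 -0.92246158  0.38462507
  1.57920191]
shift in tool [ 2.13604173  2.7488676  16.3389704 ]
```

View pics/w9.png

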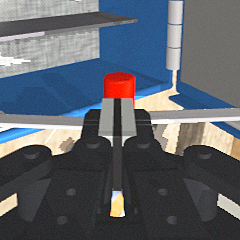

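{"op": "play_rows", "data": {"motion": [[[0.2,0.05,0],[0,0,0],0],[[0.2,0.08,0.2],[0,0,0],0],[[0.2,0.08,0.35],[0,0,0],0],[[0.2,0.08,0.5],[0,0,0],0],[[0.2,0.08,0.5],[0,0,0],0]]}}

```text
time: 13.15
position: [605.7, -238.2, 149.9]
ee_rot: [0.594, 0.734, 0.256, 0.207]
wrist_force: [0.7, 0.4, -0.0]
finger_gap: 0.1
```

Run:
```python
from h import *
st,Rc=stat()
im=read_camera("wrist");cv2.imwrite("pics/w10.png",im[180:420,200:440])
```

```text
t 13.15 tcp [ 605.7 -238.2  149.9] chest [  -1.1 -102.   149.9] F [ 0.7  0.4 -0. ] gap 0.1
tool axes in chest frame (cols)
 [[-0.005  0.783  0.622]
 [ 1.     0.004  0.003]
 [ 0.     0.622 -0.783]]
```

View pics/w10.png

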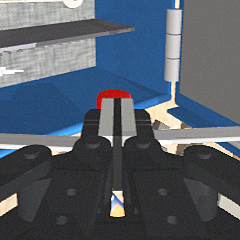

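{"op": "play_rows", "data": {"motion": [[[0,0,0.1],[0,0,0],0],[[0,0,0.2],[0,0,0],0],[[0,0,0.3],[0,0,0],0],[[0,0,0.3],[0,0,0],0]]}}

```text
time: 13.53
position: [611.0, -237.2, 142.9]
ee_rot: [0.594, 0.734, 0.256, 0.207]
wrist_force: [-1.0, 0.2, 0.6]
finger_gap: -0.2
```

Run:
```python
from h import *
st,Rc=stat()
im=read_camera("wrist");cv2.imwrite("pics/w11.png",cv2.resize(im[180:420,200:440],(480,480)))
im=read_camera("side");cv2.imwrite("pics/sd11.png",cv2.resize(im[180:340,320:480],(600,600)))
im=read_camera("scene");cv2.imwrite("pics/sc11.png",cv2.resize(im[130:330,260:460],(600,600)))
```

```text
t 13.53 tcp [ 611.  -237.2  142.9] chest [   4.3 -102.1  142.9] F [-1.   0.2  0.6] gap -0.2
tool axes in chest frame (cols)
 [[-0.004  0.783  0.622]
 [ 1.     0.003  0.003]
 [ 0.001  0.622 -0.783]]
```

View pics/w11.png

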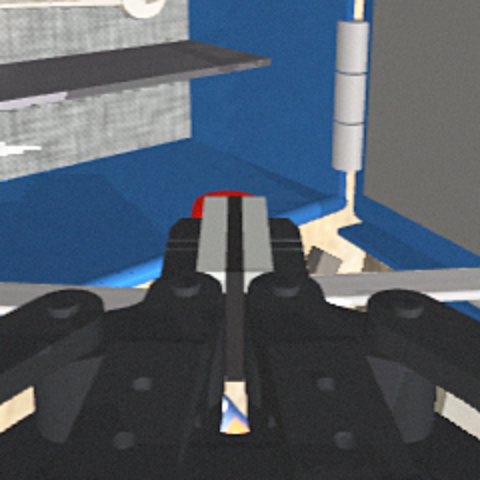

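View pics/sd11.png

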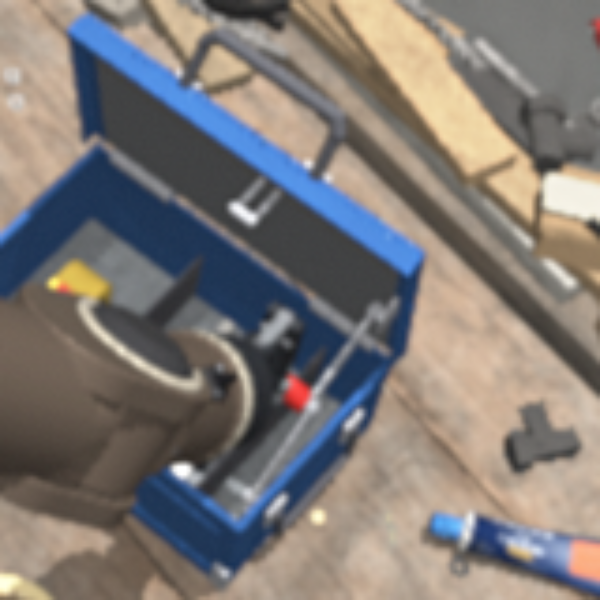

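{"op": "play_rows", "data": {"motion": [[[0,-0.05,0.1],[0,0,0],0],[[0,-0.05,0.2],[0,0,0],0],[[0,-0.05,0.3],[0,0,0],0],[[0,-0.05,0.3],[0,0,0],0]]}}

```text
time: 14.02
position: [615.0, -236.6, 134.7]
ee_rot: [0.594, 0.734, 0.256, 0.207]
wrist_force: [-1.5, -1.0, -0.0]
finger_gap: -0.2
```

Run:
```python
from h import *
st,Rc=stat()
im=read_camera("wrist");cv2.imwrite("pics/w12.png",cv2.resize(im[180:420,200:440],(480,480)))
im=read_camera("side");cv2.imwrite("pics/sd12.png",cv2.resize(im[180:340,320:480],(600,600)))
```

```text
t 14.02 tcp [ 615.  -236.6  134.7] chest [   8.3 -102.4  134.7] F [-1.5 -1.  -0. ] gap -0.2
tool axes in chest frame (cols)
 [[-0.004  0.783  0.622]
 [ 1.     0.003  0.003]
 [ 0.     0.622 -0.783]]
```

View pics/w12.png

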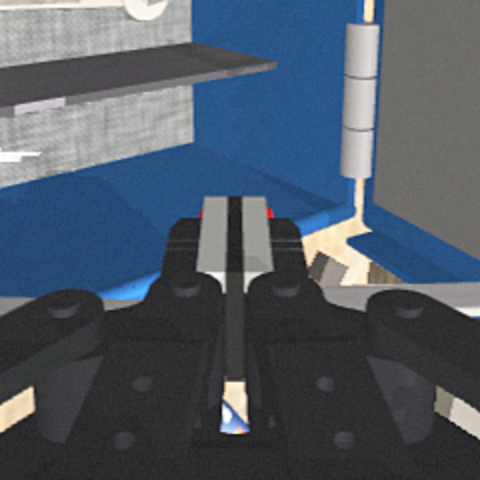

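View pics/sd12.png

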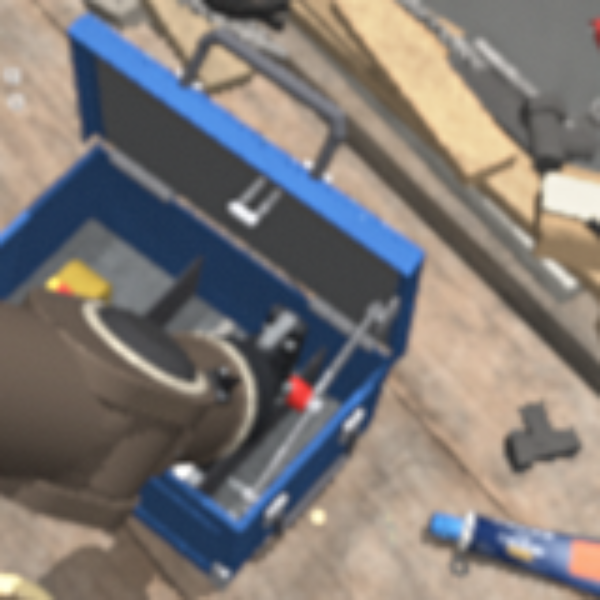

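Run:
```python
from h import *
def Wc(pos,q): return camT("wrist",{"position":np.array(pos),"ee_rot":q})
w6=Wc([566.2,-58.1,213.5],[-.104,.995,-.001,.004]);w7=Wc([572.5,-254.7,196.5],[-.088,.94,.035,.328]);w8=Wc([577.7,-244.8,199.9],[.593,.734,.257,.207])
S=camT("scene");D=camT("side")
o=[(w6,[44.9,243.5]),(w7,[316.6,242.1]),(w8,[303.5,260.9]),(D,[398.3,283])]
for c,uv in o:
    K,T=c;print("cam",np.round(chest(T[:3,3]),0),[np.round(chest(on_z(c,uv,z)),1)[:2].tolist() for z in(148,138,128)])
for s in([0,1,2],[0,1,2,3],[0,3],[1,3],[2,3],[1,2],[0,1]):
    p,e=tri([o[i] for i in s]);print(s,np.round(chest(p),1),np.round(e,1))
```

```text
cam [-74.  83. 377.] [[-1.1, -109.6], [2.1, -118.0], [5.2, -126.4]]
cam [-193. -109.  281.] [[-0.6, -111.9], [13.8, -112.1], [28.3, -112.3]]
cam [-132.  -34.  328.] [[-0.4, -113.9], [6.9, -118.3], [14.2, -122.7]]
cam [-687. -418. 1525.] [[3.5, -111.2], [8.5, -108.9], [13.6, -106.7]]
[0, 1, 2] [  -0.3 -112.3  147.2] [1.6 0.6 1.7]
[0, 1, 2, 3] [   0.7 -112.1  147.5] [2.1 0.4 2.1 2.8]
[0, 3] [   1.3 -111.   147.7] [2.2 2.2]
[1, 3] [   4.9 -111.2  144.6] [0.8 0.8]
[2, 3] [   0.  -112.6  150.6] [2. 2.]
[1, 2] [  -2.5 -112.3  149.9] [0.7 0.7]
[0, 1] [  -0.2 -111.4  147. ] [0.8 0.8]
```

{"op": "play_rows", "data": {"motion": [[[0,0,0.1],[0,0,0],0],[[0,0,0.2],[0,0,0],0],[[0,0,0.25],[0,0,0],0],[[0,0,0.25],[0,0,0],0]]}}

```text
time: 14.45
position: [620.2, -235.0, 129.4]
ee_rot: [0.594, 0.734, 0.257, 0.207]
wrist_force: [-0.1, -0.3, 0.1]
finger_gap: -0.1
```

Run:
```python
from h import *
st,Rc=stat()
im=read_camera("wrist");cv2.imwrite("pics/w13.png",im)
D=camT("side")
print(proj(D,cw(P0,(0,-112,148))),proj(D,cw(P0,(17,-112,126))))
```

```text
t 14.45 tcp [ 620.2 -235.   129.4] chest [  13.7 -101.8  129.4] F [-0.1 -0.3  0.1] gap -0.1
tool axes in chest frame (cols)
 [[-0.005  0.782  0.623]
 [ 1.     0.003  0.003]
 [ 0.     0.623 -0.782]]
[397.71818184 284.08385161] [400.58702751 283.70978114]
```

View pics/w13.png

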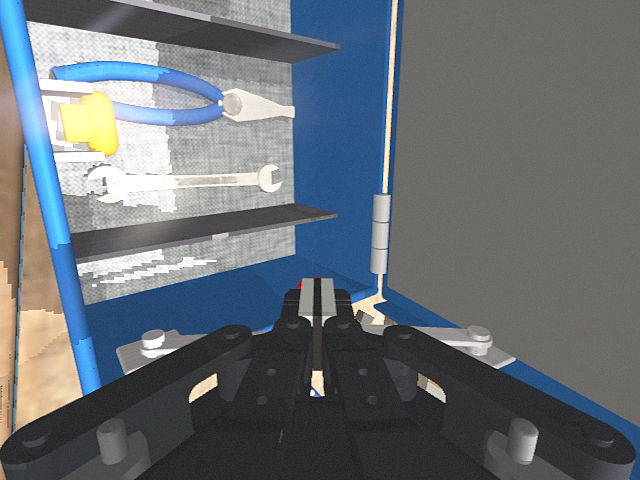

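{"op": "play_rows", "data": {"motion": [[[0,0,-0.4],[0,0,0],0],[[0,0,-1.2],[0,0,0],0],[[0,0,-2],[0,0,0],0],[[0,0,-2.4],[0,0,0],0],[[0,0,-2.4],[0,0,0],0]]}}

```text
time: 14.92
position: [575.7, -246.3, 188.3]
ee_rot: [0.594, 0.733, 0.256, 0.209]
wrist_force: [-0.2, -0.5, -0.7]
finger_gap: -0.0
```

Run:
```python
from h import *
st,Rc=stat()
im=read_camera("wrist");cv2.imwrite("pics/w14.png",im);W=camT("wrist",st)
a=tip_of("wrist","knuckle");print(a)
print("locked",proj(W,cw(P0,(0,-112,148))),"broken",proj(W,cw(P0,(17,-112,126))))
```

```text
t 14.92 tcp [ 575.7 -246.3  188.3] chest [ -32.2 -103.8  188.3] F [-0.2 -0.5 -0.7] gap -0.0
tool axes in chest frame (cols)
 [[-0.003  0.782  0.624]
 [ 1.     0.004 -0.001]
 [-0.003  0.624 -0.782]]
[{'at': [317.8, 254.7], 'conf': 0.56}]
locked [316.96209186 260.07033817] broken [316.40989622 247.4242316 ]
```

View pics/w14.png

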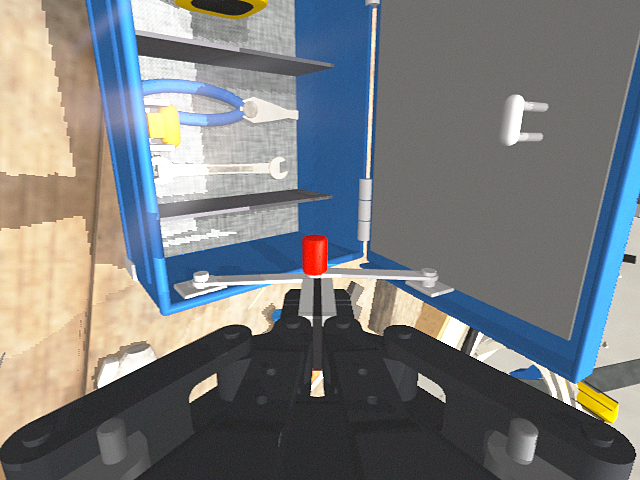

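Run:
```python
from h import *
def redc(f):
    im=cv2.imread(f);h=cv2.cvtColor(im,cv2.COLOR_BGR2HSV)
    m=(((h[...,0]<6)|(h[...,0]>174))&(h[...,1]>170)&(h[...,2]>90)).astype(np.uint8);m[:, :200]=0;m[:,420:]=0;m[:200]=0
    n,l,s,c=cv2.connectedComponentsWithStats(m);i=1+np.argmax(s[1:,4]);return c[i],s[i]
def on_y(c,uv,y):
    K,T=c;d=T[:3,:3]@np.linalg.inv(K)@np.array([*uv,1.]);o=T[:3,3];a=chest(o);b=chest(o+d);t=(y-a[1])/(b[1]-a[1]);return a+t*(b-a)
for f,c in(("pics/w8.png",camT("wrist",{"position":np.array([577.7,-244.8,199.9]),"ee_rot":[.593,.734,.257,.207]})),("pics/w14.png",camT("wrist"))):
    uv,s=redc(f);print(f,uv,s,np.round(on_y(c,uv,-112),1), "top end",np.round(on_y(c,(uv[0],s[1]),-99),1))
```

```text
pics/w8.png [301.23548046 258.93241816] [289 239  26  42 947] [  -2.4 -112.   148. ] top end [  0.3 -99.  144.6]
pics/w14.png [314.40883978 254.18121547] [302 235  26  40 905] [   9.4 -112.   132.1] top end [ 12.2 -99.  128.6]
```

{"op": "play_rows", "data": {"motion": [[[-0.05,0,0.8],[0,0,0],0],[[-0.1,0,1.4],[0,0,0],0],[[-0.1,0,1.8],[0,0,0],0],[[-0.1,0,2.0],[0,0,0],0],[[-0.1,0,2.2],[0,0,0],0],[[-0.1,0,2.4],[0,0,0],0],[[-0.1,0,2.55],[0,0,0],0],[[-0.1,0,2.7],[0,0,0],0],[[-0.1,0,2.7],[0,0,0],0]]}}

```text
time: 15.77
position: [625.9, -237.1, 122.0]
ee_rot: [0.594, 0.734, 0.256, 0.207]
wrist_force: [-0.5, 0.6, 0.7]
finger_gap: 0.4
```

Run:
```python
from h import *
st,Rc=stat();print(st["qpos"])
im=read_camera("wrist");cv2.imwrite("pics/w15.png",im)
```

```text
t 15.77 tcp [ 625.9 -237.1  122. ] chest [  18.9 -105.1  122. ] F [-0.5  0.6  0.7] gap 0.4
tool axes in chest frame (cols)
 [[-0.004  0.783  0.622]
 [ 1.     0.003  0.003]
 [ 0.     0.622 -0.783]]
[ 0.92053099  0.46085828 -0.49519739  2.05013855 -0.94643694  0.27084225
  1.60641822]
```

View pics/w15.png

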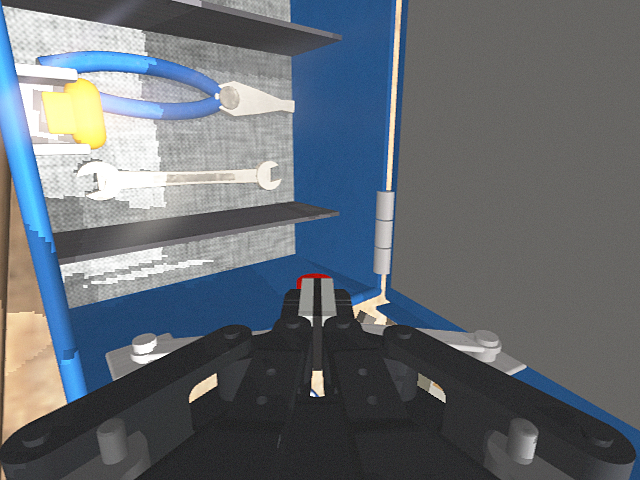

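Knee is clearly folded upward; back off and measure again.

{"op": "play_rows", "data": {"motion": [[[0,0,-0.4],[0,0,0],0],[[0,0,-1.2],[0,0,0],0],[[0,0,-2],[0,0,0],0],[[0,0,-2.8],[0,0,0],0],[[0,0,-2.8],[0,0,0],0]]}}

```text
time: 16.23
position: [573.9, -250.6, 192.2]
ee_rot: [0.594, 0.733, 0.255, 0.21]
wrist_force: [0.4, 0.3, 0.2]
finger_gap: -0.1
```

Run:
```python
from h import *
def redc(im):
    h=cv2.cvtColor(im,cv2.COLOR_BGR2HSV)
    m=(((h[...,0]<6)|(h[...,0]>174))&(h[...,1]>170)&(h[...,2]>90)).astype(np.uint8);m[:, :200]=0;m[:,420:]=0;m[:200]=0
    n,l,s,c=cv2.connectedComponentsWithStats(m);i=1+np.argmax(s[1:,4]);return c[i],s[i]
def on_y(c,uv,y):
    K,T=c;d=T[:3,:3]@np.linalg.inv(K)@np.array([*uv,1.]);o=T[:3,3];a=chest(o);b=chest(o+d);t=(y-a[1])/(b[1]-a[1]);return a+t*(b-a)
st,Rc=stat();print(st["qpos"])
im=read_camera("wrist");cv2.imwrite("pics/w16.png",im)
c=camT("wrist",st);uv,s=redc(im);k=on_y(c,uv,-112);print(uv,k,np.hypot(k[0]+60,k[2]-93))
read_camera("side");read_camera("scene");S=camT("scene");D=camT("side")
for l in("handle","lid_press"):
  a=tip_of("side",l);b=tip_of("scene",l);print(l,a[:1],b[:1])
  if a and b: print(np.round(chest(tri([(D,a[0]["at"]),(S,b[0]["at"])])[0]),1))
print("model handle",proj(D,cw(P0,M["handle"])),proj(S,cw(P0,M["handle"])))
```

```text
t 16.23 tcp [ 573.9 -250.6  192.2] chest [ -34.8 -107.7  192.2] F [0.4 0.3 0.2] gap -0.1
tool axes in chest frame (cols)
 [[-0.001  0.781  0.624]
 [ 1.     0.004 -0.003]
 [-0.005  0.624 -0.781]]
[ 0.96082706  0.27995039 -0.41681283  2.07807152 -0.87813736  0.45670779
  1.52998187]
[312.92967819 244.42789035] [   9.04322741 -112.          132.53539482] 79.5613894771555
handle [{'at': [389.7, 198.0], 'conf': 0.85}] [{'at': [321.4, 164.6], 'conf': 0.83}]
[ 74.2   4.5 340.5]
lid_press [{'at': [384.5, 218.0], 'conf': 0.87}] [{'at': [324.8, 252.3], 'conf': 0.68}]
[79.3 53.5 63.4]
model handle [393.99671838 199.11410499] [318.8441807  163.44388616]
```

View pics/w16.png

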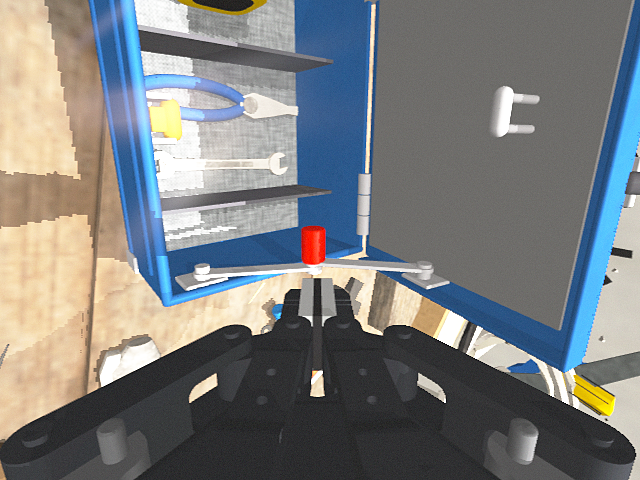

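{"op": "play_rows", "data": {"motion": [[[0.2,0.4,-1],[0,0,0],0],[[0.5,1,-2],[4,0,0],20],[[0.8,1.6,-3],[10,0,0],40],[[1.1,2.2,-3.9],[16,0,0],50],[[1.4,2.8,-4.7],[22,0,0],50],[[1.7,3.2,-5.3],[28,0,0],50],[[2,3.5,-5.7],[34,0,0],50],[[2,3.5,-5.7],[38.6,0,0],50],[[2,3.5,-5.7],[38.6,0,0],50]]}}

```text
time: 17.33
position: [541.9, -190.9, 386.8]
ee_rot: [0.627, 0.779, -0.002, -0.003]
wrist_force: [-0.9, 0.7, -1.9]
finger_gap: 49.8
```

Run:
```python
from h import *
st,Rc=stat();print(st["qpos"])
im=read_camera("wrist");cv2.imwrite("pics/w17.png",im);W=camT("wrist",st);D=camT("side");read_camera("side")
for l in("knuckle","handle","lid_press","lid_hinge"):
  a=tip_of("wrist",l);b=tip_of("side",l);print(l,a[:1],b[:1])
  if a and b: p,e=tri([(W,a[0]["at"]),(D,b[0]["at"])]);print(np.round(chest(p),1),e[0])
```

```text
t 17.33 tcp [ 541.9 -190.9  386.8] chest [-53.9 -42.7 386.8] F [-0.9  0.7 -1.9] gap 49.8
tool axes in chest frame (cols)
 [[-0.011  1.    -0.008]
 [ 1.     0.011  0.002]
 [ 0.002 -0.008 -1.   ]]
[ 0.48389692  0.25492203 -0.29961187  1.41443809  0.07601119  1.49110739
  0.4029087 ]
knuckle [{'at': [368.8, 256.7], 'conf': 0.58}] [{'at': [397.6, 287.9], 'conf': 0.64}]
[   8.2 -116.3  125.3] 6.222377161637629
handle [{'at': [465.5, 176.6], 'conf': 0.28}] [{'at': [389.0, 199.2], 'conf': 0.63}]
[ 43.2   1.2 361.2] 15.723707788816947
lid_press [{'at': [465.7, 175.4], 'conf': 0.62}] [{'at': [382.7, 219.4], 'conf': 0.87}]
[ 62.7   1.7 269.5] 3.5136228893029484
lid_hinge [{'at': [430.5, 163.6], 'conf': 0.95}] [{'at': [382.0, 247.7], 'conf': 0.91}]
[88.8  0.8 97.3] 3.0705644297901014
```

View pics/w17.png

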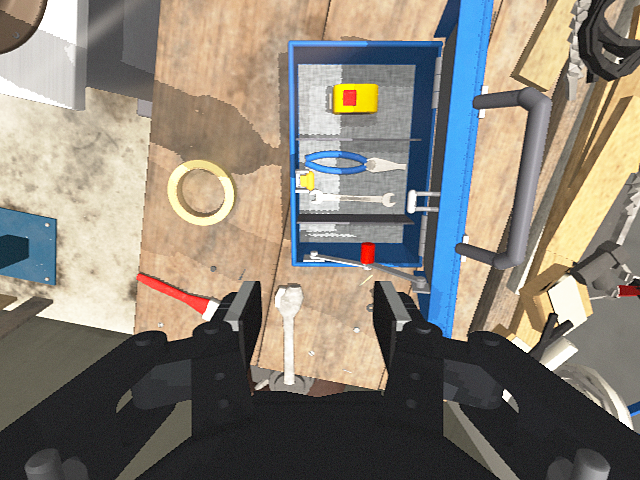

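```bash
cat >> h.py <<'E'
def on_y(c,uv,y):
    K,T=c;d=T[:3,:3]@np.linalg.inv(K)@np.array([*uv,1.]);o=T[:3,3];a=chest(o);b=chest(o+d);t=(y-a[1])/(b[1]-a[1]);return a+t*(b-a)
E
python3 - <<'E'
from h import *
st=read_state();W=camT("wrist",st)
for uv in((535,105),(518,255),(527,178)): print(np.round(chest(on_z(W,uv,328)),1))
for z in(148,133,125,118): print(np.round(chest(on_z(W,(367,253),z)),1))
print(proj(W,cw(P0,M["handle"])))
E
```

```text
[ 75.5  44.2 328. ]
[ 80.9 -53.1 328. ]
[ 7.82e+01 -3.00e-01  3.28e+02]
[   4.  -112.4  148. ]
[   6.3 -117.4  133. ]
[   7.5 -120.1  125. ]
[   8.6 -122.5  118. ]
[545.31911077 177.57863301]
```

{"op": "play_rows", "data": {"motion": [[[0.3,1,0],[0,0,0],50],[[0.6,2,0],[0,0,0],50],[[0.9,3,0],[0,0,0],50],[[1.2,3.9,0],[0,0,0],50],[[1.25,4.4,0.3],[0,0,0],50],[[1.25,4.4,0.6],[0,0,0],50],[[1.25,4.4,0.6],[0,0,0],50]]}}

```text
time: 18.42
position: [659.2, -130.1, 366.5]
ee_rot: [0.629, 0.777, -0.002, -0.002]
wrist_force: [-0.4, -0.3, -0.5]
finger_gap: 50.2
```

Run:
```python
from h import *
st,Rc=stat();print(st["qpos"])
im=read_camera("wrist");cv2.imwrite("pics/w18.png",im);W=camT("wrist",st);D=camT("side");im=read_camera("side")
cv2.imwrite("pics/sd18.png",cv2.resize(im[130:330,300:500],(600,600)))
for l in("knuckle","handle","lid_press","lid_hinge"):
  a=tip_of("wrist",l);print(l,a[:1])
```

```text
t 18.42 tcp [ 659.2 -130.1  366.5] chest [ 73.3  -7.1 366.5] F [-0.4 -0.3 -0.5] gap 50.2
tool axes in chest frame (cols)
 [[-0.005  1.    -0.005]
 [ 1.     0.005  0.001]
 [ 0.001 -0.005 -1.   ]]
[ 0.31900344  0.44731082 -0.31662174  1.19530468  0.13507246  1.52437005
  0.23495684]
knuckle [{'at': [270.1, 285.8], 'conf': 0.92}]
handle [{'at': [328.1, 240.3], 'conf': 0.87}]
lid_press [{'at': [307.6, 222.1], 'conf': 0.59}]
lid_hinge []
```

View pics/w18.png

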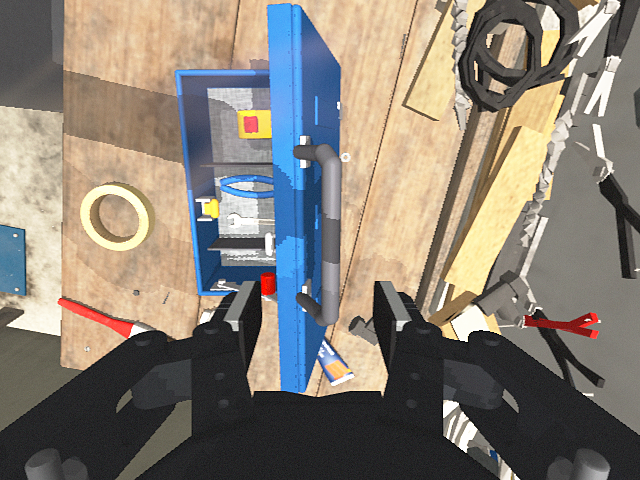

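View pics/sd18.png

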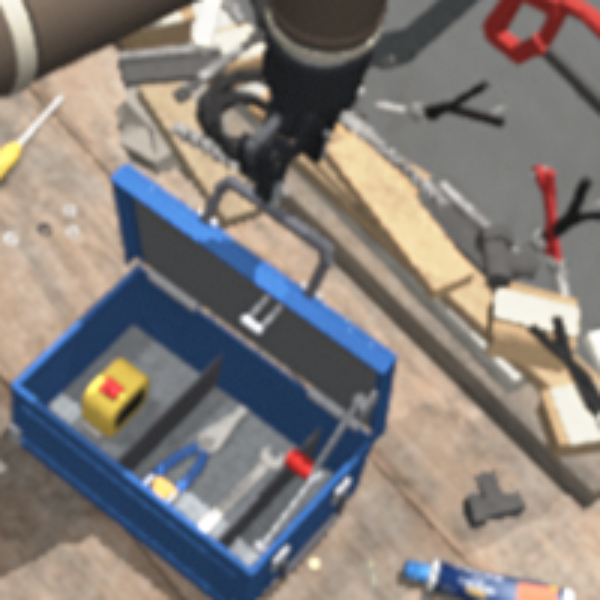

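Run:
```python
from h import *
st=read_state();W=camT("wrist",st)
for uv in((331,165),(331,240),(330,315),(328.1,240.3)): print(np.round(chest(on_z(W,uv,328)),1))
print(proj(W,cw(P0,(*chest(st["position"])[:2],328))))
for z in(140,132,125): print(np.round(chest(on_z(W,(267,284),z)),1))
```

```text
[ 82.1  46.7 328. ]
[8.27e+01 3.00e-01 3.28e+02]
[ 82.7 -52.4 328. ]
[ 80.9   0.  328. ]
[315.96825886 252.75475008]
[  11.3 -112.8  140. ]
[  10.1 -116.3  132. ]
[   9.  -119.4  125. ]
```

{"op": "play_rows", "data": {"motion": [[[0,0.3,0.2],[0,0,0],50],[[0,0.3,0.9],[0,0,0],50],[[0,0.3,1.6],[0,0,0],50],[[0,0.3,1.9],[0,0,0],40],[[0,0.3,1.9],[0,0,0],30],[[0,0.3,1.9],[0,0,0],24]]}}

```text
time: 19.22
position: [668.6, -128.6, 312.3]
ee_rot: [0.629, 0.777, -0.001, -0.001]
wrist_force: [-0.5, 0.3, 0.2]
finger_gap: 24.0
```

Run:
```python
from h import *
st,Rc=stat()
im=read_camera("wrist");cv2.imwrite("pics/w19.png",im);W=camT("wrist",st)
print(tip_of("wrist","handle"))
```

```text
t 19.22 tcp [ 668.6 -128.6  312.3] chest [ 82.8  -7.5 312.3] F [-0.5  0.3  0.2] gap 24.0
tool axes in chest frame (cols)
 [[-0.004  1.    -0.002]
 [ 1.     0.004  0.   ]
 [ 0.    -0.002 -1.   ]]
[{'at': [311.1, 274.0], 'conf': 0.88}, {'at': [243.2, 123.8], 'conf': 0.42}]
```

View pics/w19.png

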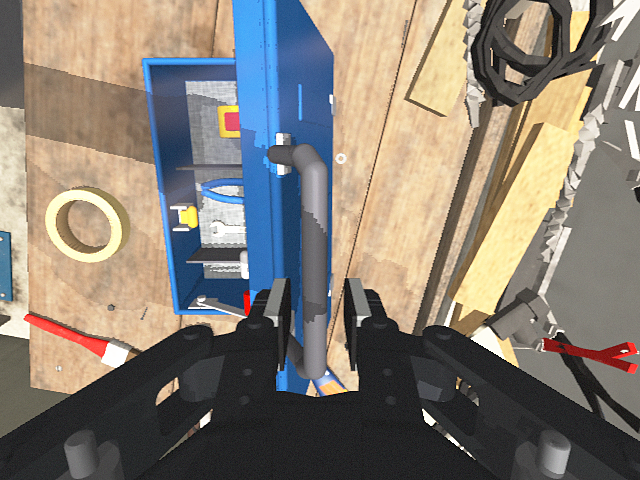

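{"op": "play_rows", "data": {"motion": [[[0,0,0],[0,0,0],8],[[0,0,0],[0,0,0],2],[[0,0,0],[0,0,0],2],[[0,0,0],[0,0,0],2],[[0,0,0],[0,0,0],2]]}}

```text
time: 19.73
position: [668.5, -128.5, 312.5]
ee_rot: [0.629, 0.777, -0.001, -0.0]
wrist_force: [0.5, 0.1, 0.7]
finger_gap: 2.4
```

Run:
```python
from h import *
st,Rc=stat();print(st["qpos"])
h=chest(st["position"]);print("handle est",h[0],h[2]+19, "r",np.hypot(h[0]-90,h[2]+19-105))
```

```text
t 19.73 tcp [ 668.5 -128.5  312.5] chest [ 82.8  -7.5 312.5] F [0.5 0.1 0.7] gap 2.4
tool axes in chest frame (cols)
 [[-0.004  1.    -0.001]
 [ 1.     0.004 -0.   ]
 [-0.    -0.001 -1.   ]]
[ 0.31874903  0.47526225 -0.3175886   1.27450955  0.14564815  1.41532217
  0.22096766]
handle est 82.7616069765068 331.4726099129859 r 226.58825515538538
```

Run:
```python
from h import *
im=read_camera("wrist");cv2.imwrite("pics/w20.png",im)
im=read_camera("side");cv2.imwrite("pics/sd20.png",cv2.resize(im[130:330,300:500],(600,600)))
```

```text
(no output)
```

View pics/w20.png

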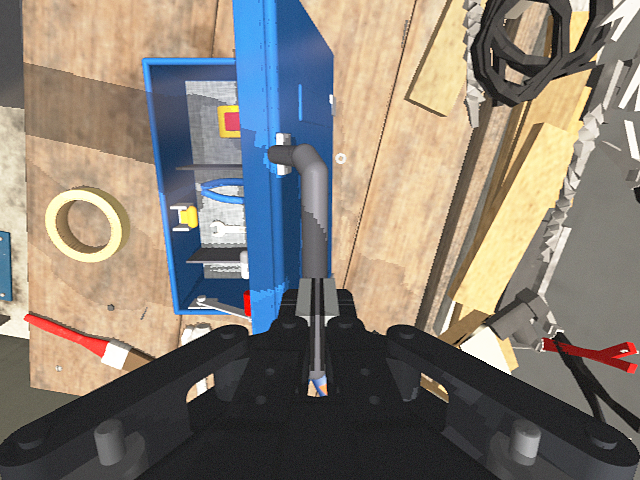

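View pics/sd20.png

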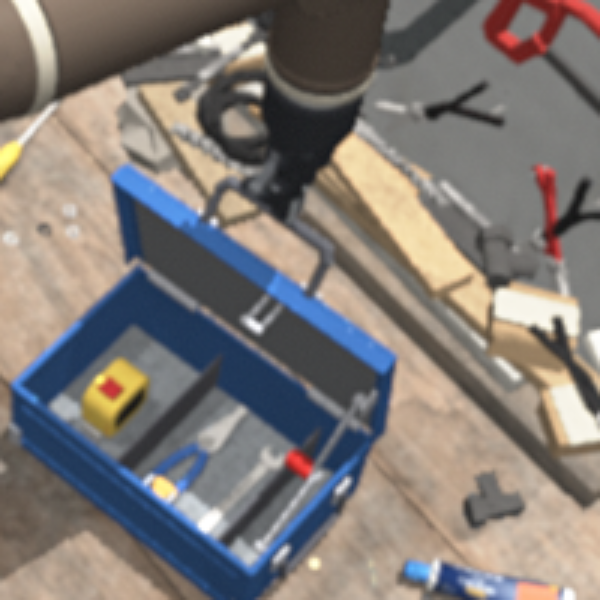

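Run:
```python
from h import *
def Wc(pos,q): return camT("wrist",{"position":np.array(pos),"ee_rot":q})
w17=Wc([541.9,-190.9,386.8],[.627,.779,-.002,-.003]);w18=Wc([659.2,-130.1,366.5],[.629,.777,-.002,-.002]);w19=Wc([668.6,-128.6,312.3],[.629,.777,-.001,-.001])
S=camT("scene");D=camT("side")
for n,o in (("tip18,19",[(w18,(328.1,240.3)),(w19,(311.1,274))]),("tip17c,18,19",[(w17,(527,178)),(w18,(331,240)),(w19,(315,274))]),("17,18",[(w17,(527,178)),(w18,(331,240))]),("bracket end17,18,19",[(w17,(485,102)),(w18,(306,150)),(w19,(281,153))]),("side+18",[(D,(389.5,198.5)),(w18,(331,240))]),("side+scene",[(D,(389.5,198.5)),(S,(321,163.5))])):
    p,e=tri(o);print(n,np.round(chest(p),1),np.round(e,1))
```

```text
tip18,19 [ 80.7   4.2 334.2] [0.3 0.3]
tip17c,18,19 [ 82.1   3.  328.2] [1.6 0.3 1.3]
17,18 [ 82.1   3.5 327.4] [0.9 0.9]
bracket end17,18,19 [ 64.9  54.9 289.8] [0.9 1.1 0.9]
side+18 [ 80.9   5.9 334.8] [1.7 1.7]
side+scene [ 74.3   4.1 342.3] [0.4 0.4]
```

Run:
```python
import cv2
import numpy as np
a=cv2.imread("pics/w19.png")[200:400,220:420];b=cv2.imread("pics/w20.png")[200:400,220:420]
cv2.imwrite("pics/z20.png",cv2.resize(np.hstack([a,b]),None,fx=2,fy=2,interpolation=2))
```

```text
(no output)
```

View pics/z20.png

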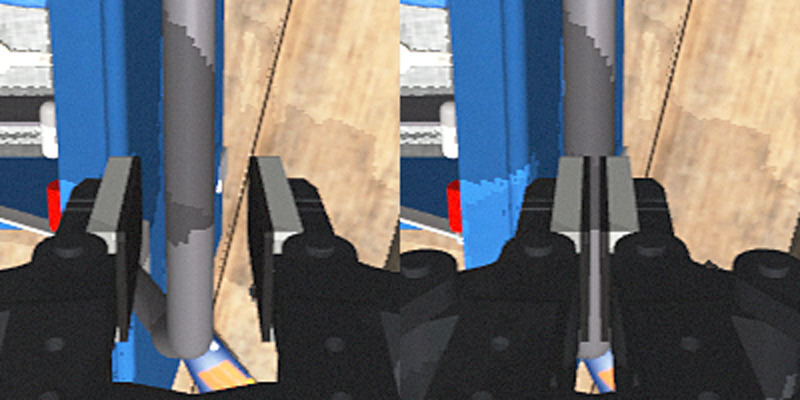

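Run:
```python
from h import *
st=read_state();ci=camera_info("wrist")
def pt(p):
    q=np.linalg.inv(ci["hand_eye"])@np.append(p,1);u=ci["K"]@q[:3];return u[:2]/u[2],q[2]
for p in([11,0,0],[-11,0,0],[11,0,-19],[11,0,-40],[-11,0,-40]): print(p,pt(p))
W=camT("wrist",st);print(W[1][:3,3])
for z in(328,318,308,300): 
    print(z,[np.round(proj(W,cw(P0,(82.5+dx,20,z))),1).tolist() for dx in(-6,6)], np.round(proj(W,cw(P0,(82,0,z))),1))
```

```text
[11, 0, 0] (array([315.61638546, 258.88558799]), np.float64(173.6266494900226))
[-11, 0, 0] (array([315.68495473, 298.33473951]), np.float64(179.6058127497805))
[11, 0, -19] (array([315.42578229, 272.86660167]), np.float64(155.3418303995224))
[11, 0, -40] (array([315.15510423, 292.7212222 ]), np.float64(135.13229351002215))
[-11, 0, -40] (array([315.26192416, 341.49818402]), np.float64(141.1114567697801))
[655.16953409 -60.58286145 476.29523848]
328 [[301.9, 236.1], [328.4, 236.2]] [314.  277.3]
318 [[302.8, 230.5], [327.8, 230.6]] [314.2 269.5]
308 [[303.7, 225.5], [327.3, 225.6]] [314.4 262.6]
300 [[304.3, 221.8], [326.9, 221.9]] [314.6 257.5]
```

{"op": "play_rows", "data": {"motion": [[[0,0,-0.2],[0,0,0],20],[[0,0,-0.2],[0,0,0],40],[[0,0,-0.2],[0,0,0],40],[[0,0,0.3],[0,0,0],40],[[0,0,0.7],[0,0,0],40],[[0,0,0.7],[0,0,0],30],[[0,0,0.7],[0,0,0],20],[[0,0,0.7],[0,0,0],4],[[0,0,0.7],[0,0,0],4],[[0,0,0.7],[0,0,0],4]]}}

```text
time: 20.67
position: [668.4, -128.6, 291.4]
ee_rot: [0.629, 0.777, -0.001, -0.001]
wrist_force: [-0.5, -0.3, -1.6]
finger_gap: 10.1
```

Run:
```python
from h import *
st,Rc=stat()
im=read_camera("wrist");cv2.imwrite("pics/w21.png",im)
```

```text
t 20.67 tcp [ 668.4 -128.6  291.4] chest [ 82.6  -7.4 291.4] F [-0.5 -0.3 -1.6] gap 10.1
tool axes in chest frame (cols)
 [[-0.004  1.    -0.002]
 [ 1.     0.004  0.   ]
 [ 0.    -0.002 -1.   ]]
```

View pics/w21.png

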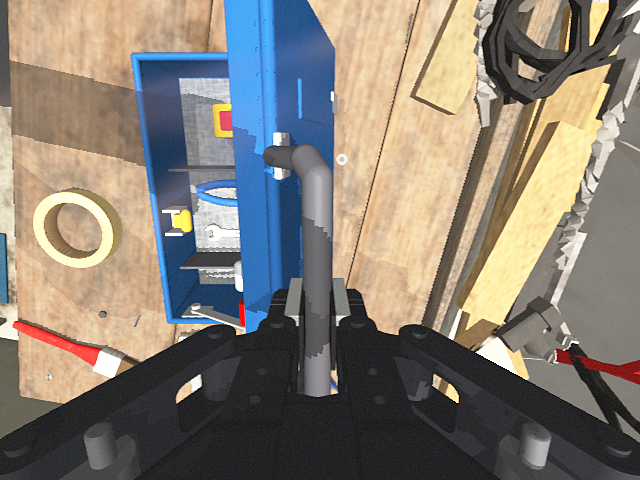

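{"op": "play_rows", "data": {"motion": [[[0,-0.13,0],[0,0,0],2],[[0,-0.27,0.01],[0,0,0],2],[[0,-0.4,0.025],[0,0,0],2],[[0,-0.53,0.04],[0,0,0],2],[[0,-0.66,0.055],[0,0,0],2],[[0,-0.79,0.07],[0,0,0],2],[[0,-0.92,0.09],[0,0,0],2],[[0,-1.04,0.11],[0,0,0],2],[[0,-1.04,0.11],[0,0,0],2]]}}

```text
time: 21.47
position: [637.1, -135.3, 288.5]
ee_rot: [0.629, 0.777, -0.001, -0.0]
wrist_force: [-1.1, 0.0, 2.5]
finger_gap: 9.8
```

Run:
```python
from h import *
st,Rc=stat();print(st["qpos"])
im=read_camera("wrist");cv2.imwrite("pics/w22.png",im);W=camT("wrist",st)
im=read_camera("side");cv2.imwrite("pics/sd22.png",cv2.resize(im[130:330,300:500],(600,600)))
print(tip_of("side","knuckle"))
```

```text
t 21.47 tcp [ 637.1 -135.3  288.5] chest [ 50.6  -7.7 288.5] F [-1.1  0.   2.5] gap 9.8
tool axes in chest frame (cols)
 [[-0.004  1.    -0.002]
 [ 1.     0.004 -0.   ]
 [-0.    -0.002 -1.   ]]
[ 0.35323348  0.4305875  -0.32252805  1.3967599   0.13714355  1.33776008
  0.23535687]
[{'at': [400.9, 285.7], 'conf': 0.65}]
```

View pics/sd22.png

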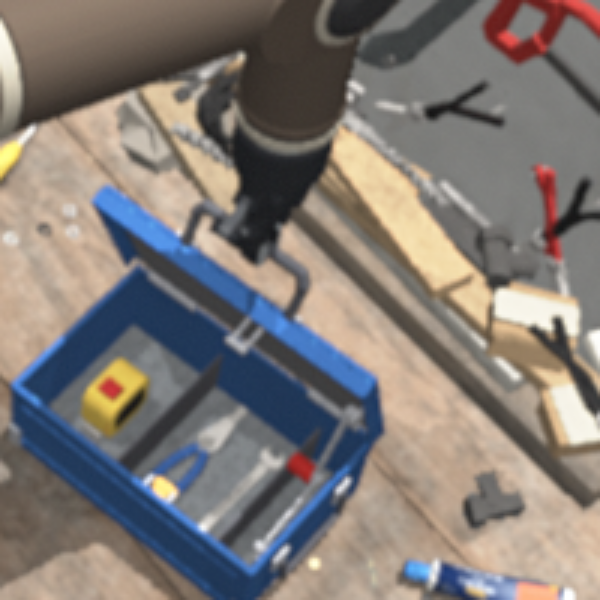

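View pics/w22.png

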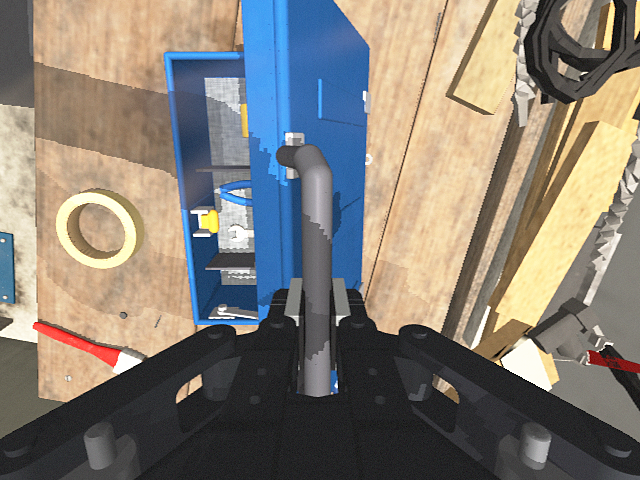

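{"op": "play_rows", "data": {"motion": [[[0,-0.32,0.06],[0,0,0],2],[[0,-0.63,0.14],[0,0,0],2],[[0,-0.95,0.23],[0,0,0],2],[[0,-1.25,0.33],[0,0,0],2],[[0,-1.55,0.45],[0,0,0],2],[[0,-1.85,0.58],[0,0,0],2],[[0,-2.14,0.73],[0,0,0],2],[[0,-2.43,0.88],[0,0,0],2],[[0,-2.7,1.05],[0,0,0],2],[[0,-2.97,1.23],[0,0,0],2]]}}

```text
time: 22.45
position: [550.6, -153.7, 251.8]
ee_rot: [0.629, 0.777, -0.001, -0.0]
wrist_force: [-0.1, -0.4, -0.5]
finger_gap: 9.8
```

Run:
```python
from h import *
st,Rc=stat();print(st["qpos"])
h=chest(st["position"])+[0,0,36.5];print("r",np.hypot(h[0]-90,h[2]-105),np.degrees(np.arctan2(h[2]-105,90-h[0])))
im=read_camera("side");cv2.imwrite("pics/sd23.png",cv2.resize(im[130:330,300:500],(600,600)))
im=read_camera("wrist");cv2.imwrite("pics/w23.png",im)
```

```text
t 22.45 tcp [ 550.6 -153.7  251.8] chest [-37.8  -8.1 251.8] F [-0.1 -0.4 -0.5] gap 9.8
tool axes in chest frame (cols)
 [[-0.004  1.    -0.001]
 [ 1.     0.004 -0.001]
 [-0.001 -0.001 -1.   ]]
[ 0.44376002  0.30924406 -0.32797675  1.65461666  0.10647064  1.1958261
  0.30052518]
r 223.45747503110636 55.10869743296178
```

View pics/sd23.png

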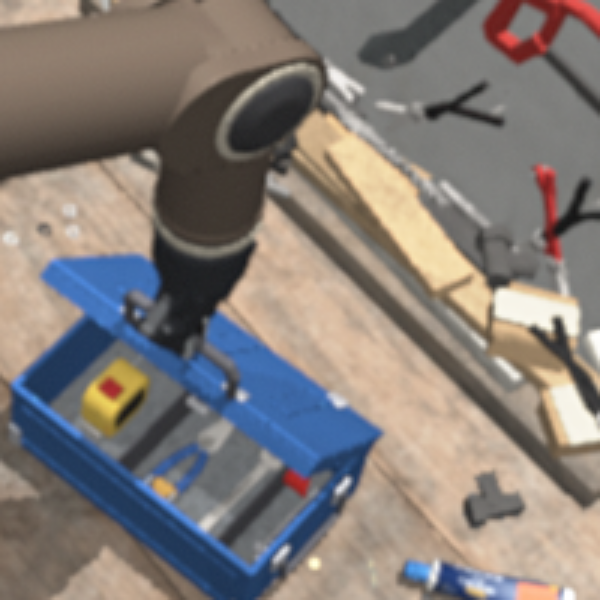

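View pics/w23.png

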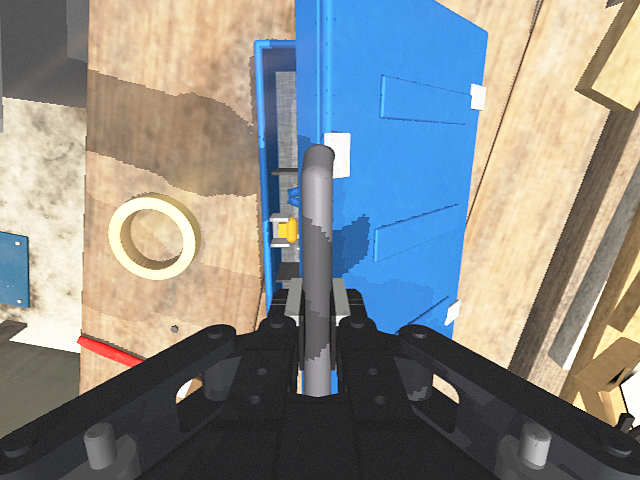

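{"op": "play_rows", "data": {"motion": [[[0,-0.26,0.19],[0,0,0],2],[[0,-0.51,0.4],[0,0,0],2],[[0,-0.76,0.61],[0,0,0],2],[[0,-0.99,0.83],[0,0,0],2],[[0,-1.22,1.07],[0,0,0],2],[[0,-1.43,1.31],[0,0,0],2],[[0,-1.63,1.56],[0,0,0],2],[[0,-1.83,1.83],[0,0,0],2],[[0,-2.01,2.1],[0,0,0],2],[[0,-2.17,2.37],[0,0,0],2]]}}

```text
time: 23.38
position: [486.0, -167.4, 179.4]
ee_rot: [0.629, 0.777, -0.001, -0.001]
wrist_force: [3.0, -1.8, -1.1]
finger_gap: 9.8
```

Run:
```python
from h import *
st,Rc=stat();print(st["qpos"])
h=chest(st["position"])+[0,0,36.5];print("r",np.hypot(h[0]-90,h[2]-105),np.degrees(np.arctan2(h[2]-105,90-h[0])))
im=read_camera("wrist");cv2.imwrite("pics/w24.png",im)
```

```text
t 23.38 tcp [ 486.  -167.4  179.4] chest [-103.8   -8.4  179.4] F [ 3.  -1.8 -1.1] gap 9.8
tool axes in chest frame (cols)
 [[-0.004  1.    -0.002]
 [ 1.     0.004 -0.   ]
 [-0.    -0.002 -1.   ]]
[ 0.50391571  0.27554635 -0.32105456  1.88006908  0.10312258  1.0040229
  0.34777548]
r 223.3130001275913 29.77303481013709
```

View pics/w24.png

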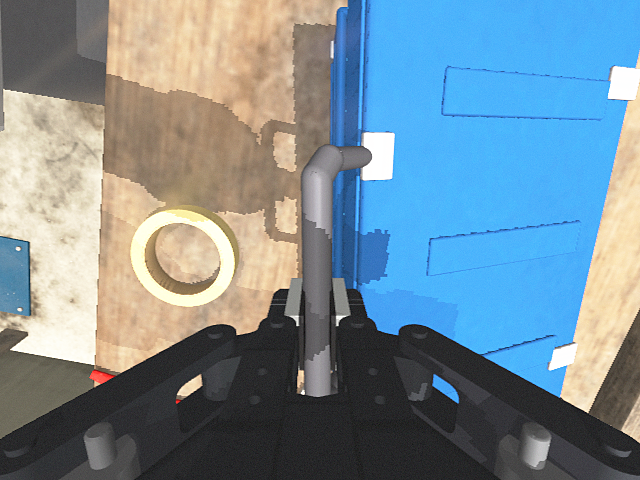

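{"op": "play_rows", "data": {"motion": [[[0,-0.16,0.28],[0,0,0],2],[[0,-0.3,0.58],[0,0,0],2],[[0,-0.43,0.87],[0,0,0],2],[[0,-0.55,1.17],[0,0,0],2],[[0,-0.65,1.48],[0,0,0],2],[[0,-0.7,1.64],[0,0,0],2],[[0,-0.74,1.8],[0,0,0],2],[[0,-0.74,1.8],[0,0,0],2]]}}

```text
time: 24.1
position: [464.7, -172.0, 125.3]
ee_rot: [0.629, 0.777, -0.001, -0.001]
wrist_force: [0.7, -3.6, -1.7]
finger_gap: 9.4
```

Run:
```python
from h import *
st,Rc=stat();print(st["qpos"])
h=chest(st["position"])+[0,0,36.5];print("r",np.hypot(h[0]-90,h[2]-105),np.degrees(np.arctan2(h[2]-105,90-h[0])))
```

```text
t 24.1 tcp [ 464.7 -172.   125.3] chest [-125.7   -8.4  125.3] F [ 0.7 -3.6 -1.7] gap 9.4
tool axes in chest frame (cols)
 [[-0.004  1.    -0.003]
 [ 1.     0.004  0.   ]
 [ 0.    -0.003 -1.   ]]
[ 0.515686    0.31079934 -0.31212732  1.98029672  0.12408784  0.87094908
  0.34640799]
r 223.05267114847663 14.74447626442887
```

{"op": "play_rows", "data": {"motion": [[[0,-0.03,0.12],[0,0,0],2],[[0,-0.06,0.24],[0,0,0],2],[[0,-0.09,0.36],[0,0,0],2],[[0,-0.09,0.36],[0,0,0],2]]}}

```text
time: 24.43
position: [462.4, -172.5, 115.3]
ee_rot: [0.629, 0.777, -0.001, -0.0]
wrist_force: [-0.7, -3.7, -0.2]
finger_gap: 10.0
```

{"op": "play_rows", "data": {"motion": [[[0,-0.02,0.12],[0,0,0],2],[[0,-0.04,0.24],[0,0,0],2],[[0,-0.06,0.36],[0,0,0],2],[[0,-0.06,0.36],[0,0,0],2]]}}

```text
time: 24.77
position: [460.1, -172.9, 103.5]
ee_rot: [0.629, 0.777, -0.001, -0.001]
wrist_force: [0.7, -5.0, -7.1]
finger_gap: 9.6
```

Run:
```python
from h import *
st,Rc=stat()
h=chest(st["position"])+[0,0,36.5];print("r",np.hypot(h[0]-90,h[2]-105),np.degrees(np.arctan2(h[2]-105,90-h[0])))
im=read_camera("wrist");cv2.imwrite("pics/w25.png",im)
im=read_camera("side");cv2.imwrite("pics/sd25.png",cv2.resize(im[130:330,300:500],(600,600)))
```

```text
t 24.77 tcp [ 460.1 -172.9  103.5] chest [-130.4   -8.4  103.5] F [ 0.7 -5.  -7.1] gap 9.6
tool axes in chest frame (cols)
 [[-0.004  1.    -0.003]
 [ 1.     0.004  0.   ]
 [ 0.    -0.003 -1.   ]]
r 223.11654963401372 9.026443233219437
```

View pics/w25.png

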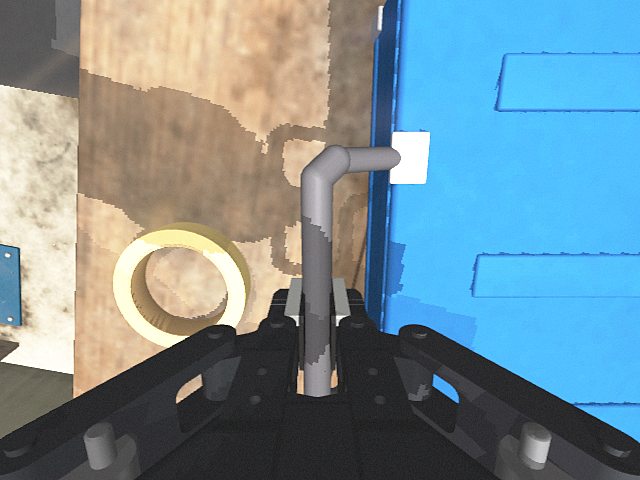

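View pics/sd25.png

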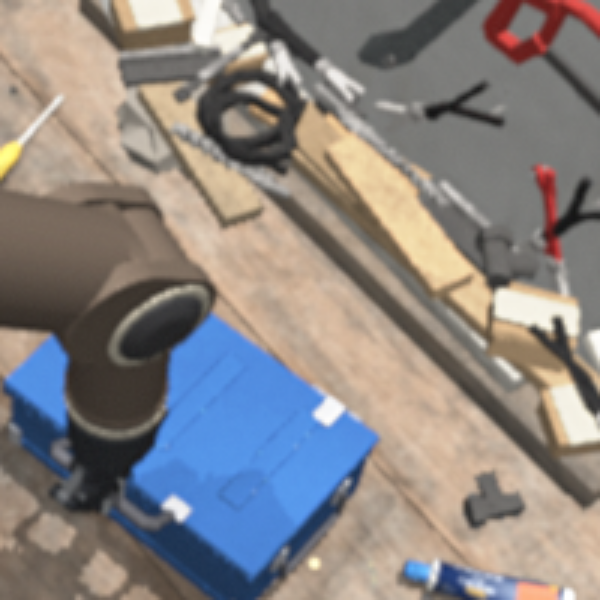

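{"op": "play_rows", "data": {"motion": [[[0,0,0],[0,0,0],16],[[0,0,0],[0,0,0],26],[[0,0,0],[0,0,0],26],[[0,0,-0.5],[0,0,0],26],[[0,0,-1.3],[0,0,0],26],[[0,0,-2.3],[0,0,0],26],[[0,0,-3.3],[0,0,0],20],[[0,0,-4],[0,0,0],0],[[0,0,-4],[0,0,0],0],[[0,0,-4],[0,0,0],0]]}}

```text
time: 25.7
position: [461.7, -172.3, 225.9]
ee_rot: [0.629, 0.777, -0.0, 0.001]
wrist_force: [1.0, 0.1, -0.3]
finger_gap: 0.0
```

Run:
```python
from h import *
st,Rc=stat()
im=read_camera("wrist");cv2.imwrite("pics/w26.png",im);W=camT("wrist",st);D=camT("side");S=camT("scene");read_camera("side");im=read_camera("scene");cv2.imwrite("pics/sc26.png",im)
for l,z in(("handle",141),("lid_press",115)):
  a=tip_of("wrist",l);b=tip_of("side",l);c=tip_of("scene",l);print(l,a[:1],b[:1],c[:1])
  if a: print(" wrist at z",np.round(chest(on_z(W,a[0]["at"],z)),1))
  if a and b: p,e=tri([(W,a[0]["at"]),(D,b[0]["at"])]);print(np.round(chest(p),1),e[0])
print("model lid front edge px shut/proud:",[np.round(proj(W,cw(P0,(-90 if z<118 else -89,20,z))),1) for z in(115,132)])
print("handle px shut/rest",np.round(proj(W,cw(P0,(-130,20,141))),1),np.round(proj(W,cw(P0,(-126,20,161))),1))
```

```text
t 25.7 tcp [ 461.7 -172.3  225.9] chest [-128.6   -8.2  225.9] F [ 1.   0.1 -0.3] gap 0.0
tool axes in chest frame (cols)
 [[-0.005  1.     0.001]
 [ 1.     0.005 -0.001]
 [-0.001  0.001 -1.   ]]
handle [{'at': [312.1, 223.7], 'conf': 0.67}] [{'at': [331.2, 289.6], 'conf': 0.64}] [{'at': [365.6, 241.7], 'conf': 0.67}]
 wrist at z [-131.6    0.5  141. ]
[-131.3    3.3  152.9] 0.25882056635449047
lid_press [{'at': [377.4, 216.3], 'conf': 0.79}] [{'at': [343.7, 282.8], 'conf': 0.97}] [{'at': [354.4, 242.0], 'conf': 0.64}]
 wrist at z [-78.2   0.7 115. ]
[-79.6   2.  119.8] 0.5363872999482537
model lid front edge px shut/proud: [array([364. , 192.9]), array([368.3, 196.2])]
handle px shut/rest [314.3 197.9] [320.  202.8]
```

View pics/w26.png

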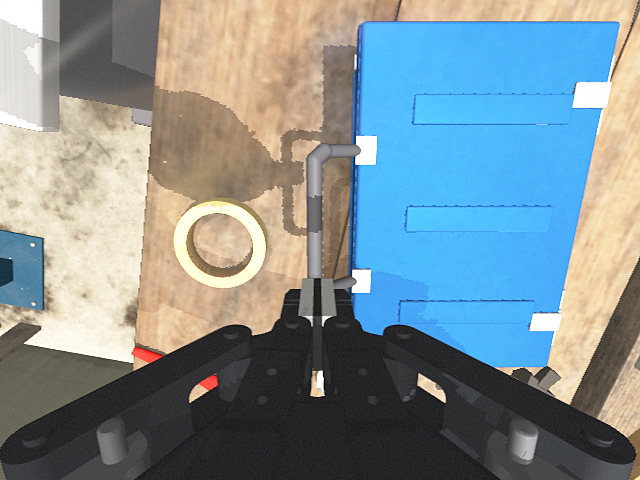

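View pics/sc26.png

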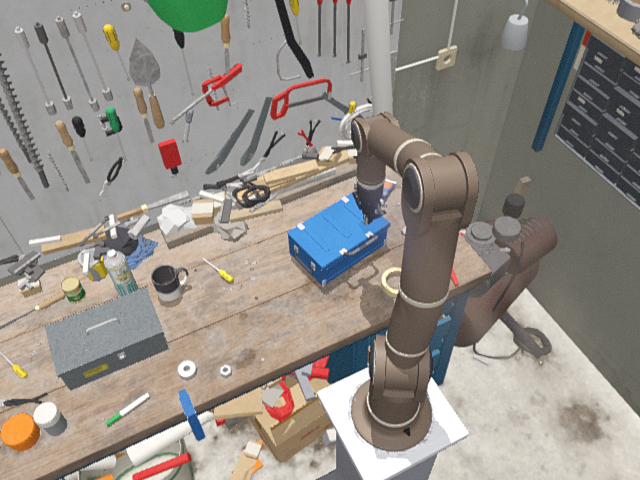

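{"op": "play_rows", "data": {"motion": [[[0.1,0.7,0],[0,0,0],0],[[0.2,1.4,0.3],[0,0,0],0],[[0.27,2,1],[0,0,0],0],[[0.27,2,1.9],[0,0,0],0],[[0.27,2,2.5],[0,0,0],0],[[0.27,2,2.9],[0,0,0],0],[[0.27,2,3.1],[0,0,0],0],[[0.27,2,3.3],[0,0,0],0],[[0.27,2,3.3],[0,0,0],0]]}}

```text
time: 26.9
position: [517.4, -152.3, 124.8]
ee_rot: [0.629, 0.777, -0.001, -0.001]
wrist_force: [-0.5, -0.8, 0.0]
finger_gap: -0.1
```

Run:
```python
from h import *
stat()
```

```text
t 26.9 tcp [ 517.4 -152.3  124.8] chest [-7.010e+01  1.000e-01  1.248e+02] F [-0.5 -0.8  0. ] gap -0.1
tool axes in chest frame (cols)
 [[-0.004  1.    -0.003]
 [ 1.     0.004  0.001]
 [ 0.001 -0.003 -1.   ]]
```

{"op": "play_rows", "data": {"motion": [[[0,0,0.15],[0,0,0],0],[[0,0,0.3],[0,0,0],0],[[0,0,0.45],[0,0,0],0],[[0,0,0.45],[0,0,0],0]]}}

```text
time: 27.23
position: [517.3, -152.3, 111.5]
ee_rot: [0.629, 0.777, -0.001, -0.001]
wrist_force: [-0.4, 0.3, -0.3]
finger_gap: -0.2
```

{"op": "play_rows", "data": {"motion": [[[0,0,0.1],[0,0,0],0],[[0,0,0.2],[0,0,0],0],[[0,0,0.2],[0,0,0],0]]}}

```text
time: 27.48
position: [517.4, -152.3, 105.6]
ee_rot: [0.629, 0.777, -0.001, -0.001]
wrist_force: [0.3, 0.8, -0.7]
finger_gap: 0.2
```

{"op": "play_rows", "data": {"motion": [[[0,0,0.1],[0,0,0],0],[[0,0,0.2],[0,0,0],0],[[0,0,0.2],[0,0,0],0]]}}

```text
time: 27.73
position: [517.3, -152.3, 99.5]
ee_rot: [0.629, 0.777, -0.001, -0.001]
wrist_force: [-0.7, 0.8, -0.1]
finger_gap: -0.0
```

{"op": "play_rows", "data": {"motion": [[[0,0,0.1],[0,0,0],0],[[0,0,0.2],[0,0,0],0],[[0,0,0.2],[0,0,0],0]]}}

```text
time: 27.98
position: [517.3, -152.2, 93.4]
ee_rot: [0.629, 0.777, -0.001, -0.001]
wrist_force: [-0.8, 0.0, 0.5]
finger_gap: -0.2
```

{"op": "play_rows", "data": {"motion": [[[0,0,0.07],[0,0,0],0],[[0,0,0.14],[0,0,0],0],[[0,0,0.14],[0,0,0],0]]}}

```text
time: 28.23
position: [517.8, -152.4, 92.7]
ee_rot: [0.629, 0.777, -0.001, 0.0]
wrist_force: [-10.3, 2.2, 28.1]
finger_gap: -0.2
```

Run:
```python
from h import *
stat()
im=read_camera("wrist");cv2.imwrite("pics/w27.png",im)
im=read_camera("side");cv2.imwrite("pics/sd27.png",cv2.resize(im[200:400,270:470],(600,600)))
```

```text
t 28.23 tcp [ 517.8 -152.4   92.7] chest [-69.7  -0.1  92.7] F [-10.3   2.2  28.1] gap -0.2
tool axes in chest frame (cols)
 [[-0.004  1.    -0.001]
 [ 1.     0.004 -0.001]
 [-0.001 -0.001 -1.   ]]
```

View pics/w27.png

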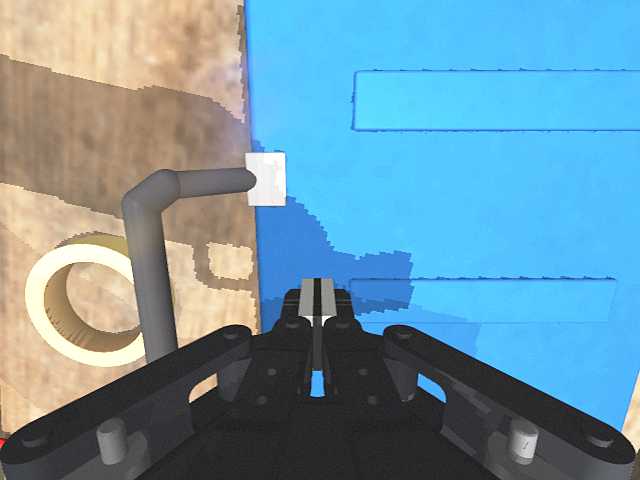

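View pics/sd27.png

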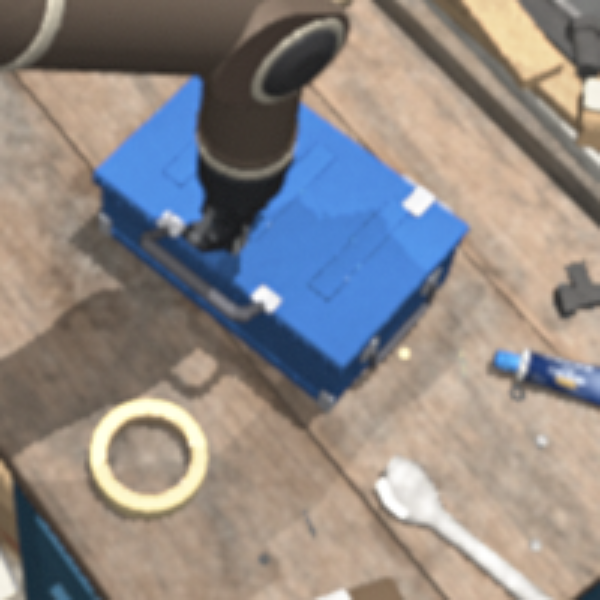

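{"op": "play_rows", "data": {"motion": [[[0,0,-0.5],[0,0,0],0],[[0,0,-1.5],[0,0,0],0],[[0,0,-2.7],[0,0,0],0],[[0,0,-4],[0,0,0],0],[[0,0,-5],[0,0,0],0],[[0,0,-6],[0,0,0],0],[[0,0,-6],[0,0,0],0],[[0,0,-6],[0,0,0],0]]}}

```text
time: 29.0
position: [518.9, -152.4, 271.8]
ee_rot: [0.629, 0.777, 0.0, 0.001]
wrist_force: [-0.0, 0.0, 0.2]
finger_gap: 0.0
```

Run:
```python
from h import *
st,_=stat()
im=read_camera("wrist");cv2.imwrite("pics/w28.png",im);W=camT("wrist",st)
print("shut",np.round(proj(W,cw(P0,(-130,30,141))),1),"rest",np.round(proj(W,cw(P0,(-126,30,161))),1))
im=read_camera("side");cv2.imwrite("pics/sd28.png",im[180:420,230:550])
D=camT("side");print("side handle shut",proj(D,cw(P0,(-130,0,141))),"rest",proj(D,cw(P0,(-126,0,161))),tip_of("side","handle")[:1],tip_of("side","lid_press")[:1],"press shut/rest",proj(D,cw(P0,(-69,0,115))),proj(D,cw(P0,(-68,0,130))))
```

```text
t 29.0 tcp [ 518.9 -152.4  271.8] chest [-68.6  -0.3 271.8] F [-0.   0.   0.2] gap 0.0
tool axes in chest frame (cols)
 [[-0.004  1.     0.002]
 [ 1.     0.004 -0.002]
 [-0.002  0.002 -1.   ]]
shut [244.9 186.4] rest [244.9 189.7]
side handle shut [332.19862775 292.14466354] rest [333.53203263 287.59873095] [{'at': [329.8, 290.4], 'conf': 0.88}] [{'at': [345.2, 283.4], 'conf': 0.91}] press shut/rest [346.93053918 281.41083087] [347.51534929 278.52379286]
```

View pics/w28.png

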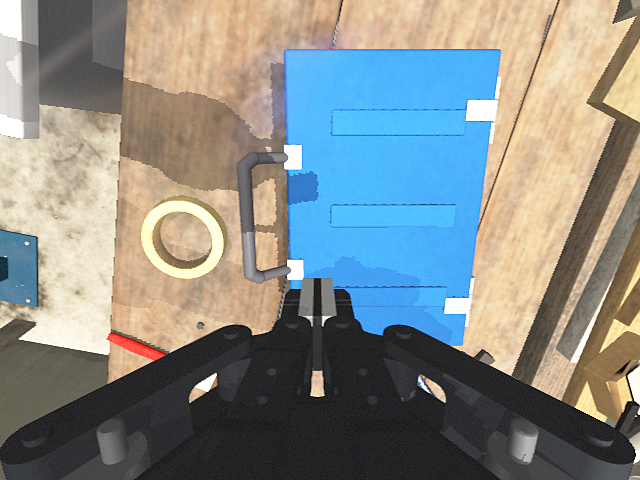

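View pics/sd28.png

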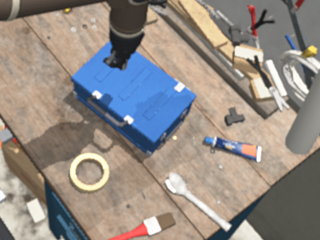

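The lid is flat on the chest, the networks' handle and press points agree with the shut position, and the bystanders look untouched. I'm handing the job in.

```bash
python3 -c "
from plant import *
print(close_job())"
```

```text
the job is handed in; nothing more can be done
None
```

The tape measure is in the left-hand bay, released, and the chest lid is fully shut. I handed the job in at about 29 s, with the gripper clear of everything.

**What I did**
- **Tape:** gripped it from above and set it down near the bay centre, at about (-3, 83) mm in the chest frame. I saw it standing there before lowering the lid.
- **Stay:** pushed the red knuckle back and down twice, in that order because the first push only moved it about 20 mm. After the second push the pictures showed the stay folded past straight.
- **Lid:** gripped the handle and lowered it along its arc. It never dropped, and the forces I read were about 7 N or less.
- **Catch:** pulled the handle down to its shut angle, then pressed on the lid's press point with closed fingertips. At 28 N it did not give.

**Last checks**
- The handle reached about 9.0°; 9.3° is shut.
- The side camera put the handle and press point within 3 px of where they should be when shut.
- Force on the tool was about 0 at the end. The masking roll looks undisturbed in the last pictures and the screwdriver and mug in a scene picture after the lid came down. I did not check the adjustable wrench separately.

**What disagreed or went wrong**
- The fingertips end about 22 mm short of the reported TCP. Because of that, the first grip on the handle closed above it and I had to repeat it lower.
- While opening to release the tape, a finger touched the bay's side with about 20 N. I saw no effect.
- I did not see the catch snap. That the lid is latched rests on the rigid press and the geometry.

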